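# Fit a sharps-bin lid, tug-test it and shut its slide

## Robot

A 6-joint arm with a two-finger parallel gripper is mounted at the origin on the work surface. World frame = base frame: x ahead of the robot, y to its left, z up, the work surface at z = 0. Lengths are in mm, angles in degrees, forces in N, time in s.
With the tool pointing down it reaches from about 300 to 850 mm from the base axis. Payload 4.2 kg.
Tool frame: the origin (TCP) lies between the finger pads; the fingertips stand ahead of it and the grasp point (between the pads) lies 8 mm behind it (env.tip_reach is the x of the fingertips in the tool frame, in mm); x points along the fingers, y is the direction in which the jaws open and shut, and the axes are right-handed (so a half turn about x gives the same grasp; the last joint's range is limited). The gripper opens to 91 mm and grips with 3 to 60 N. Pads are 32 mm wide; open, the fingers measure 118 mm over their backs; the gripper's body (76 mm by 178 mm) begins 60 mm behind the grasp point.
Start: joints at [74.771, 18.312, 89.639, -0, 72.044, -1.146], TCP at [139.917, 557.732, 224.976] pointing down, gripper open.
Joint ranges: [-177.97, 177.97], [-48.28, 115.42], [12.27, 149.76], [-77.06, 257.06], [2.81, 150.46], [-146.56, 146.56]. Speed limits (degrees/s): [147.25, 147.25, 180, 180, 180, 180].

## Interface

Orientations are given as [roll, pitch, yaw] about the fixed x, y, z axes, in that order (R = Rz(yaw) Ry(pitch) Rx(roll)).
In Python, from workcell import env, cams gives the robot as it stands.
- The arm moves only by the tool arm_command, never from a script. Its argument "deltas" is a list of rows, each a list of 3 entries, a list of its own where there are three numbers: the opening, from 0 (shut) to 1 (fully open), then the shift along the world's x, y, z in mm, then the turn about the world's z in rad. A call has 1 to 20 rows; each row is the pose to reach, as a shift and turn from the pose commanded when the call began; what a row does not reach only later rows make up. A row lasts 1/10 s, in which the tool goes at most 50 mm and 8.59 degrees, less where a joint would pass 70% of its speed; a pose out of reach is approached as far as the arm can. A call with a gripper value outside its range is refused whole. The fingers move at their own pace and stop on an object; "grip_force" is the grip in N (left out, the last holds). Time passes only in rows, so rows that repeat a pose let the fingers close. It gives the time, the measured TCP pose, the force and the opening at its end, in the units of the state.
- env.state(): the state, without advancing time (a new reading comes with each control period).
- cams.grab_frame(name): name is "scene" or "top" or "wrist"; returns a dict with "img" (384x512x3 uint8, red, green, blue), "K" (3x3 intrinsics, pixels), "rvec" (rotation vector, rad) and "tvec" (3), from world to camera coordinates, as OpenCV has them. Camera axes: x right, y down, z forward; pixel columns grow to the right and rows downward; lengths in mm; the calibration is good to about 2 mm. A picture is of the moment at which its call begins. There is no depth.
- env.job_done(): hands the job in, once; it reports no verdict.
Trained networks look in a picture, given as the dict that the camera call returned (one of the last four; its "shot" number tells which), for a name from the list of things; names that differ only in an ending like _2 or _b are one class to them, and where a whole thing is asked for, a point or a joint stands for the part that bears it (a point fixed in the world has none). Each returns a list of dicts, best first, with "conf" (0 to 1); they miss things now and then, are a little off and sometimes report something else, mostly with a low value. They report only what shows in the picture. A call takes as long as a camera call. They do not tell look-alikes from the thing itself.
- cams.silhouettes(picture, name): "region" (384x512 bool, what is visible of it) and "centre" ([column, row] in pixels, amid what is visible of it).
The state is a dict: "time_s": time; "qpos": joint angles; "qvel": joint speeds; "effort": joint torques, N m; "ee_pos": TCP position; "ee_rot": TCP orientation; "force": force on the tool from outside, world axes, zero at the start; "torque": the same for the moment, N m; "gripper_width": finger opening in mm.
Only numpy, scipy, OpenCV 4.12 (cv2) and the standard library are available. Lean on these libraries where they do the work, as an engineer would, in place of code of your own. Each camera call takes 0.05 s, during which the arm holds its last target.

## Task

Take the yellow bin lid that has the carry handle out of the lid stand and fit it on the open sharps bin, pressing down both ends until the two end clips have snapped over it. Then take the lid by its handle and give it a firm upward tug to make sure that both clips hold; if an end lifts free, reseat it and tug again. Finally push the lid's grey slide across until its tongue is fully in the keeper, and leave everything else where it stands.

Things in the scene. Friction and masses are not known exactly. Their poses are not given: they have to be found in the camera images.
- bin: open yellow sharps bin, 184 x 100 mm, fixed in a steel bench bracket; origin under its centre at bench level, x along its long side, z up. Rim top at 150 mm, tapering: 183 x 98 mm at the top, 189 x 104 mm at 16 mm down, so that the lid's skirt finds its way over it. The lid goes on lengthwise, either way round; home, its skirt's lower edge is at 134 mm, its top plate at 154 mm
- clip_a: grey spring clip at the bin's +x end, 30 mm wide; origin at its hinge, 104 mm from the bin's centre, 72 mm below the rim. Upright, its flared tip 16 mm above the rim, its hook pointing inward, 2 to 5 mm over the lid's end lug. Pressing that end of the lid down (8 to 22 N, last 10 mm) springs it outward until it snaps back over the lug; fully snapped, it holds a pull of 25 N with about 1 mm of play
- clip_b: the same clip at the bin's -x end, mirrored
- lid_mid (a point): centre of the yellow lid with the carry handle (0.15 kg, 200 x 115 x 20 mm), half-way up its depth. x along its long side, y its short side, z out of its top. Skirt 16 mm deep, inside 192 x 107 mm. End lugs stand out 7 mm. Starts standing on its -y long edge in the stand, its top facing away from the robot. Once on the bin its ends are best pressed at x = +-92 mm, y = 0, on bare top plate
- lid_lug (a point): solid grip lug in the middle of the lid's +y long edge: 50 mm along x, stands out 12 mm, as thick as the lid (20 mm in z) and flush with it above and below; the point is its centre, 63.5 mm from the lid's centre. Uppermost while the lid stands in the stand; axes as the lid
- lid_handle (a point): carry handle on the lid's top: straight bar 70 mm long along the lid's y, 12 x 12 mm, over the lid's centre; the point is the bar's centre, 30 mm above the top plate (24 mm free under the bar, posts of 12 mm at y = +-28 mm). A firm tug is 12 to 18 N; an end that has only half clicked sits 2 mm or more high and pulls up under it. Axes as the lid
- shutter (a joint): how far the lid's grey slide has been pushed towards the handle (the lid's -x): 0 = opening free, 0.028 m = opening covered and its 8 mm tongue fully in the keeper (end stop). The keeper is a small bridge 16 to 24 mm from the lid's centre, 9 mm high. Stiff: stays where it is left, takes about 3 N to push
- shutter_stud (a point): centre of the upright thumb stud on the slide: 8 mm along the lid's x, 40 mm along y, from 3.5 to 17.5 mm above the lid's top plate; 64 mm from the lid's centre at joint 0, 36 mm when fully shut. Axes as the lid
- rack: white lid stand, fixed: base 170 x 215 x 8 mm with two slots 80 mm apart along its x, 22 mm wide, between prongs that reach 34 mm above the bench; origin under its centre at bench level. Two lids stand in the slots on their long edges; which is in which slot varies
- small_lid_mid (a point): centre of another yellow lid, smaller (140 x 85 x 20 mm) and without a handle, standing in the other slot; leave it there
- tube_rack_mid (a point): centre of a loose white tube rack 78 x 126 mm with red-capped tubes, 98 mm high; leave it alone
- spray_mid (a point): centre of a loose white bottle, 68 mm across, 170 mm high; leave it alone
- tip_box_mid (a point): centre of a loose blue and grey tip box 124 x 87 mm, 72 mm high; leave it alone
There are look-alikes about, which are no part of the job. What is shaped like the part that bears lid_mid but pink is not meant. Leave any pink look-alike of the bin alone.

How it is judged:
By the outcome, as a careful person would: the job done as asked, in the order asked, and still so for the second after the job is handed in, with the robot touching nothing.
It also fails if it takes over 72 s, if anything falls off the work surface, if the arm or the gripper's body presses on something with over 40 N, if the wrist force passes 120 N, or if a joint passes its speed limit or range.

## Working session

There is one attempt and no reset: what is moved stays moved. The work goes in short steps, Python scripts to look and compute and a tool call to move; the robot and the scene stay as the last step left them, time stands still between calls to the robot, and variables do not carry over. Pictures are saved under pics/ and viewed, and the job is handed in when it is done.

Besides the shell and the picture viewer there is one more tool, called after "Request:" in YAML: its name, and indented under it one key for each argument. arm_command: Moves the arm, as the interface text tells. Its arguments: {"type":"object","properties":{"deltas":{"type":"array","items":{"type":"array"}},"grip_force":{"type":"number"}},"required":["deltas"]}

```bash
ls; mkdir -p pics; cat > h.py <<'E'
import numpy as np,cv2
from workcell import env,cams
def grab(n,save=None):
    f=cams.grab_frame(n)
    if save: cv2.imwrite('pics/'+save+'.png',f['img'][:,:,::-1])
    return f
def P(f):
    R=cv2.Rodrigues(np.array(f['rvec'],float))[0]; return np.array(f['K'],float),R,np.array(f['tvec'],float).reshape(3)
def ray(f,uv):
    K,R,t=P(f); d=R.T@np.linalg.solve(K,np.array([uv[0],uv[1],1.0])); return -R.T@t,d
def atz(f,uv,z):
    c,d=ray(f,uv); return c+d*(z-c[2])/d[2]
def proj(f,p):
    K,R,t=P(f); q=(K@(R@np.atleast_2d(p).T+t[:,None])).T; return q[:,:2]/q[:,2:]
def tri(obs):
    A=np.zeros((3,3));b=np.zeros(3)
    for f,uv in obs:
        c,d=ray(f,uv); d=d/np.linalg.norm(d); M=np.eye(3)-np.outer(d,d); A+=M;b+=M@c
    return np.linalg.solve(A,b)
E
python3 - <<'E'
from h import *
import pickle
fs={n:grab(n,n+'0') for n in ('scene','top','wrist')}
pickle.dump(fs,open('f0.pkl','wb'))
for n in ('scene','top'):
    f=fs[n];c,_=ray(f,(256,192));print(n,c.round())
    for nm in ['bin','lid_mid','small_lid_mid','lid_lug','lid_handle','shutter_stud','rack','clip_a','tube_rack_mid','spray_mid','tip_box_mid']:
        for s in cams.silhouettes(f,nm): print(n,nm,round(s['conf'],2),np.round(s['centre']),s['region'].sum())
print(env.state(),env.tip_reach)
E
```

```text
pics
scene [ 930. -707.  948.]
scene bin 0.94 [134. 247.] 4672
scene bin 0.6 [192. 289.] 5084
scene lid_mid 0.74 [314. 139.] 999
scene lid_mid 0.71 [224. 148.] 931
scene lid_mid 0.63 [263. 160.] 851
scene lid_mid 0.32 [279. 154.] 39
scene small_lid_mid 0.6 [281. 172.] 523
scene lid_lug 0.89 [318. 136.] 914
scene lid_lug 0.75 [224. 152.] 1019
scene lid_lug 0.7 [265. 162.] 856
scene lid_lug 0.55 [282. 171.] 377
scene lid_handle 0.98 [264. 161.] 878
scene lid_handle 0.69 [312. 138.] 1014
scene lid_handle 0.6 [226. 148.] 920
scene shutter_stud 0.63 [280. 152.] 44
scene shutter_stud 0.38 [228. 155.] 73
scene rack 0.81 [272. 182.] 844
scene rack 0.47 [310. 195.] 872
scene clip_a 0.6 [162. 218.] 127
scene clip_a 0.6 [283. 172.] 462
scene clip_a 0.54 [226. 247.] 147
scene tube_rack_mid 0.93 [316. 226.] 1173
scene tube_rack_mid 0.4 [162. 308.] 134
scene tube_rack_mid 0.39 [307. 199.] 890
scene spray_mid 0.93 [284. 271.] 876
scene tip_box_mid 0.7 [308. 199.] 919
top [ 311.   50. 1201.]
top bin 0.8 [386. 185.] 3486
top bin 0.62 [382. 268.] 3428
top lid_mid 0.87 [110. 180.] 2281
top lid_mid 0.71
[... 561 characters left out ...]
35.] 617
top tip_box_mid 0.56 [224. 138.] 1139
{'time_s': 1.25, 'qpos': array([ 7.47695128e+01,  1.83151417e+01,  8.96412328e+01, -1.88287458e-05,
        7.20444282e+01, -1.14592745e+00]), 'qvel': array([-0.08139389, -0.0657644 , -0.03519181, -0.00075188,  0.05406929,
       -0.14896705]), 'effort': array([ 9.94129623e-04, -4.12368214e+01, -2.32221204e+01,  7.29516638e-02,
        3.78051563e-02,  2.33946260e-06]), 'ee_pos': array([139.9276203 , 557.71356289, 224.92824282]), 'ee_rot': array([ -89.86753758,   89.99919716, -103.95209157]), 'force': array([ 0.66074305, -0.32193077,  0.24728591]), 'torque': array([-0.01406402, -0.05121325,  0.01760114]), 'gripper_width': 91.30718260192172} 11.0
```

View pictures.

```bash
python3 - <<'E'
import cv2
for n in('scene','top'):
    i=cv2.imread(f'pics/{n}0.png');cv2.imwrite(f'pics/{n}0b.png',cv2.resize(i,(800,600),interpolation=cv2.INTER_CUBIC))
i=cv2.imread('pics/top0.png');cv2.imwrite('pics/top0rack.png',cv2.resize(i[130:310,70:260],None,fx=3.3,fy=3.3,interpolation=cv2.INTER_CUBIC))
i=cv2.imread('pics/scene0.png');cv2.imwrite('pics/scene0rack.png',cv2.resize(i[110:230,190:350],None,fx=4.9,fy=4.9,interpolation=cv2.INTER_CUBIC))
E
```

```text
(no output)
```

View pics/scene0b.png

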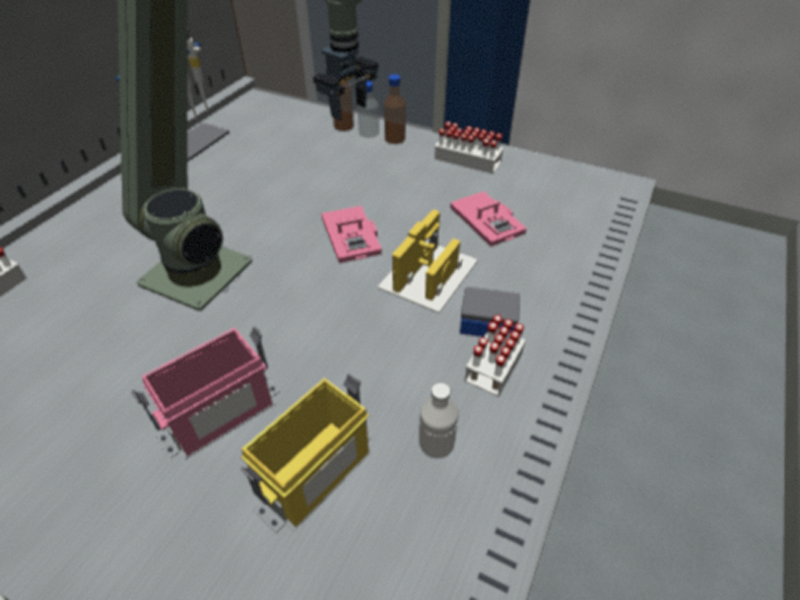

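View pics/top0b.png

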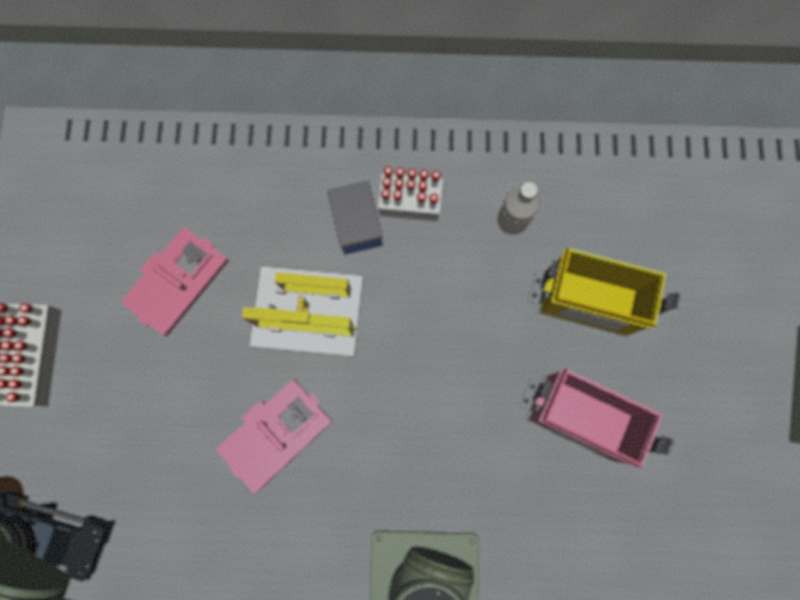

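View pics/top0rack.png

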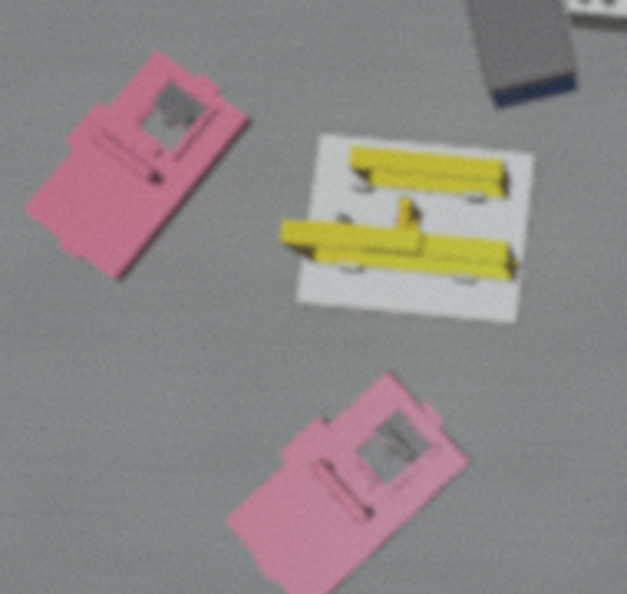

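View pics/scene0rack.png

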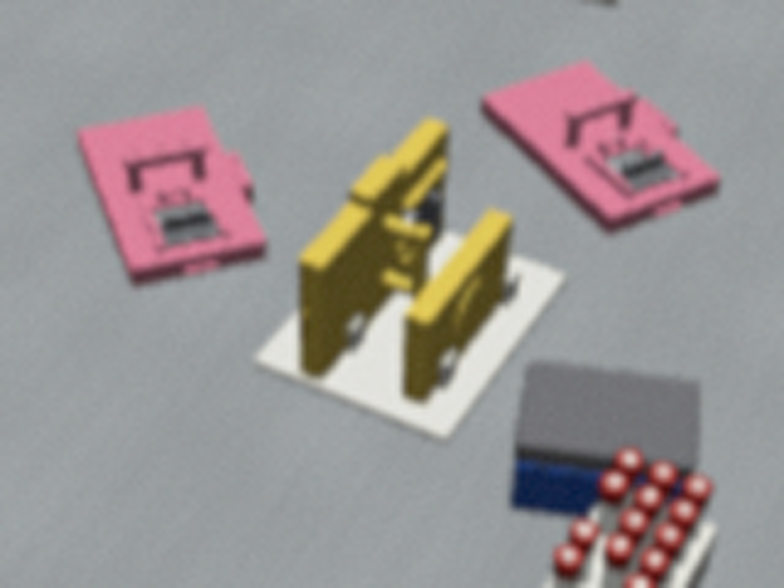

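View pics/wrist0.png

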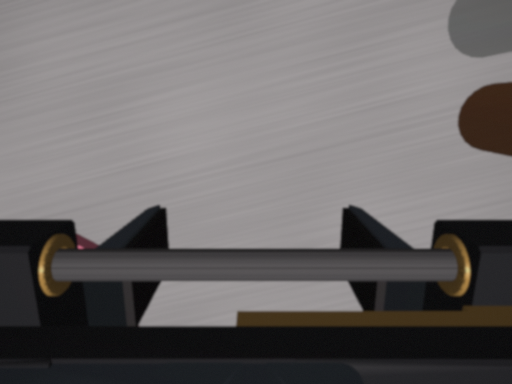

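The lid has three candidates. One is the yellow one in the stand, at top (192,203) and scene (264,160). The other two are pink flat lids at top (110,180) and (172,279). The yellow one in the near slot has a handle and is the larger, so it is the one I want. The small yellow lid at top (200,183) has no handle. For the bin, the yellow one at top (386,185) is meant, and the pink one at (382,268) is not. Next I'll measure poses.

```bash
python3 - <<'E'
from h import *
import pickle
fs=pickle.load(open('f0.pkl','rb'))
def crop(f,x0,y0,x1,y1,s,name):
    i=cv2.resize(f['img'][y0:y1,x0:x1,::-1],None,fx=s,fy=s,interpolation=cv2.INTER_CUBIC)
    for x in range(x0,x1,10):
        cv2.line(i,((x-x0)*s,0),((x-x0)*s,6 if x%50 else 16),(0,0,255),1)
    for y in range(y0,y1,10):
        cv2.line(i,(0,(y-y0)*s),(6 if y%50 else 16,(y-y0)*s),(0,0,255),1)
    cv2.imwrite(f'pics/{name}.png',i)
crop(fs['top'],330,150,440,220,7,'topbin'); crop(fs['scene'],145,230,245,340,5,'scbin')
crop(fs['top'],150,165,240,235,8,'toplid')
# yellow mask rotated rect for rack base
def axes(f):
    print(proj(f,[[500,0,0]]))
for n in fs: axes(fs[n]) if n!='wrist' else 0
E
```

```text
[[236.09521838 216.60890933]]
[[273.9583319  210.21895356]]
```

View pics/topbin.png

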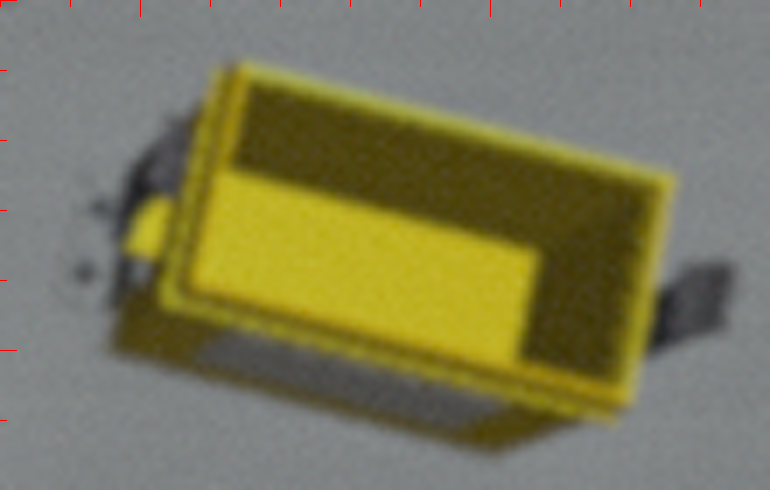

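View pics/scbin.png

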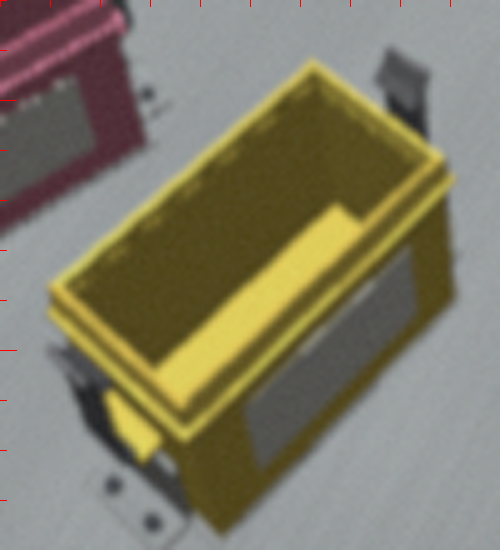

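View pics/toplid.png

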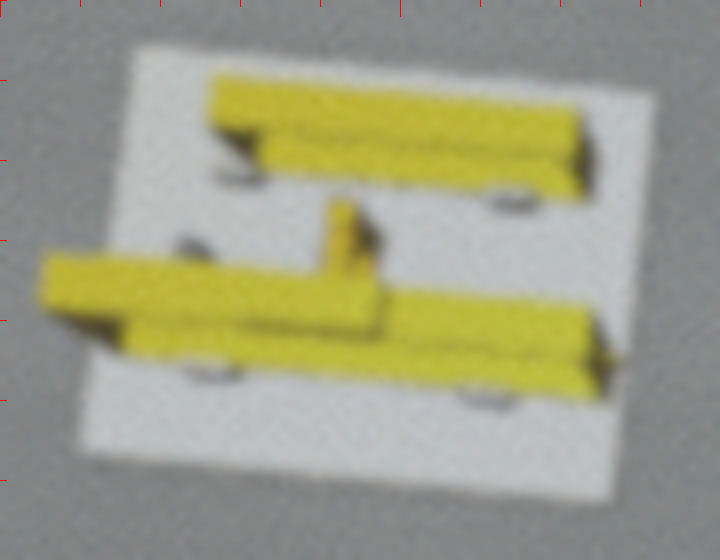

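```bash
python3 - <<'E'
from h import *
import pickle
from scipy.optimize import least_squares
fs=pickle.load(open('f0.pkl','rb'));T=fs['top'];S=fs['scene']
for uv in [(155,197),(155.2,203),(224,203.3),(224,209)]: print(uv,atz(T,uv,123).round(1))
for uv in [(197.5,207),(198,201.5)]: print('lug',atz(T,uv,135).round(1))
# rack base corners z=8
rc=[(167,170.8),(231.8,176.5),(226.5,227.3),(160,221.5)]
for uv in rc: print('rack',atz(T,uv,8).round(1))
for uv in [(192.5,190)]: print('handle',atz(T,uv,65+28).round(1))
# bin rim corners z=150
tc=[(362,159.5),(426.5,175.5),(419.5,208.5),(353.3,193)]
for uv in tc: print('binT',atz(T,uv,150).round(1))
sc=[(207.5,242.5),(235,263),(181,314),(155,288)]
for uv in sc: print('binS',atz(S,uv,150).round(1))
E
```

```text
(155, 197) [509.8 351.8 123. ]
(155.2, 203) [492.2 349.8 123. ]
(224, 203.3) [496.9 150.5 123. ]
(224, 209) [480.2 149.8 123. ]
lug [482.  224.7 135. ]
lug [498.  224.2 135. ]
rack [619.  351.8   8. ]
rack [605.9 139.8   8. ]
rack [439.7 149.9   8. ]
rack [452.3 361.9   8. ]
handle [539.9 249.6  93. ]
binT [ 632.4 -246.   150. ]
binT [ 589.9 -430.8  150. ]
binT [ 493.  -405.6  150. ]
binT [ 532.5 -218.9  150. ]
binS [ 542.6 -229.8  150. ]
binS [ 642.6 -254.4  150. ]
binS [ 596.9 -434.3  150. ]
binS [ 499.8 -406.9  150. ]
```

```bash
cat >> h.py <<'E'
from scipy.spatial.transform import Rotation as Ro
def jaw(st=None):
    st=st or env.state()
    R=Ro.from_euler('xyz',st['ee_rot'],degrees=True).as_matrix()
    return st['ee_pos'].round(1),np.degrees(np.arctan2(R[1,1],R[0,1])).round(2),R[:,0].round(3)
E
python3 - <<'E'
from h import *
print(jaw())
E
```

```text
(array([139.9, 557.7, 224.9]), np.float64(75.92), array([-0., -0., -1.]))
```

Request:
arm_command:
  deltas:
    - [0.75,[352,-307,0],-1.39]
    - [0.75,[352,-307,0],-1.39]
    - [0.75,[352,-307,0],-1.39]
    - [0.75,[352,-307,0],-1.39]
    - [0.75,[352,-307,0],-1.39]
    - [0.75,[352,-307,0],-1.39]
    - [0.75,[352,-307,0],-1.39]
    - [0.75,[352,-307,0],-1.39]
    - [0.75,[352,-307,0],-1.39]
    - [0.75,[352,-307,0],-1.39]
    - [0.75,[352,-307,0],-1.39]
    - [0.75,[352,-307,0],-1.39]

```text
time_s: 2.45
ee_pos: [491.3, 251.1, 224.8]
ee_rot: [-107.7, 89.9, 158.6]
force: [0.0, -0.6, -0.5]
gripper_width: 68.2
```

```bash
python3 - <<'E'
from h import *
import pickle
f=grab('wrist','wrist1');pickle.dump(f,open('f1.pkl','wb'))
print(jaw(),env.state()['time_s'],ray(f,(256,192))[0])
for p in [[494.8,250.5,123],[490,252,123]]:
    x=np.array([.064,.998,0]);z=np.array([.998,-.064,0]);p=np.array(p)
    print(proj(f,[p+25*x+12*np.array([0,0,1])+10*z*s for s in(1,-1)]+[p-25*x+12*np.array([0,0,1])+10*z*s for s in(1,-1)]).round(0).tolist())
E
```

```text
(array([490.9, 251.6, 224.9]), np.float64(-3.62), array([-0.001,  0.   , -1.   ])) 2.5 [495.80866652 318.13829688 385.52326223]
[[272.0, 163.0], [245.0, 163.0], [271.0, 227.0], [245.0, 227.0]]
[[265.0, 161.0], [238.0, 161.0], [265.0, 225.0], [239.0, 225.0]]
```

View pics/wrist1.png

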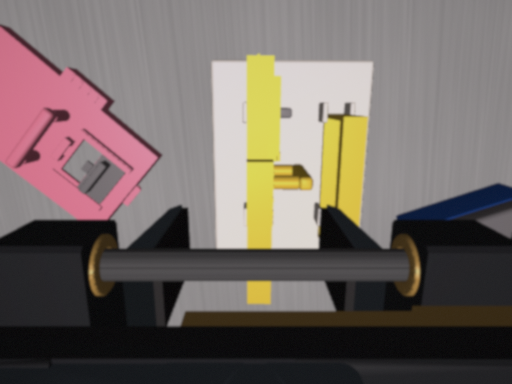

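Request:
arm_command:
  deltas:
    - [0.75,[4,0,-45],0]
    - [0.75,[4,0,-85],0]
    - [0.75,[4,0,-104],0]
    - [0.75,[4,0,-104],0]
    - [0.75,[4,0,-104],0]
    - [0.0,[4,0,-104],0]
    - [0.0,[4,0,-104],0]
    - [0.0,[4,0,-104],0]
    - [0.0,[4,0,-104],0]
    - [0.0,[4,0,-104],0]
    - [0.0,[4,0,-104],0]
    - [0.0,[4,0,-104],0]
    - [0.0,[4,0,-104],0]
  grip_force: 20

```text
time_s: 3.8
ee_pos: [496.0, 250.6, 121.0]
ee_rot: [47.7, 90.0, -46.0]
force: [-0.3, -0.2, 1.0]
gripper_width: 19.8
```

Request:
arm_command:
  deltas:
    - [0.0,[0,0,20],0]
    - [0.0,[0,0,50],0]
    - [0.0,[0,0,80],0]
    - [0.0,[0,-45,80],0]
    - [0.0,[0,-90,80],0]
    - [0.0,[0,-135,80],0]
    - [0.0,[0,-180,80],0]
    - [0.0,[0,-220,80],0]
    - [0.0,[0,-250,80],0]
    - [0.0,[0,-250,80],0]
    - [0.0,[0,-250,50],0]
    - [0.0,[0,-250,20],0]
    - [0.0,[0,-250,5],0]
    - [0.0,[0,-250,0],0]
    - [0.0,[0,-250,0],0]

```text
time_s: 5.3
ee_pos: [495.7, 1.3, 120.5]
ee_rot: [-96.9, 89.9, 169.4]
force: [-0.1, -0.4, -1.5]
gripper_width: 19.8
```

```bash
python3 - <<'E'
from h import *
f=grab('scene');print(env.state()['force'],env.state()['ee_pos'])
cv2.imwrite('pics/s2.png',cv2.resize(f['img'][80:280,120:380,::-1],None,fx=3,fy=3))
E
```

```text
[-0.08577525  0.34177987 -1.07565174] [496.30270667   1.22064928 121.29136497]
```

View pics/s2.png

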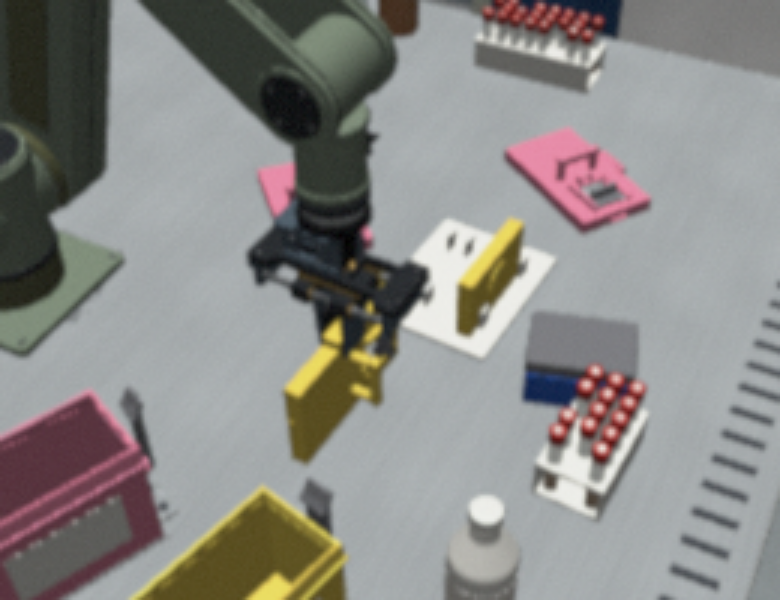

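The lid is out and hangs upright. I'll set it on the bench.

Request:
arm_command:
  deltas:
    - [0.0,[0,0,-4],0]
    - [0.0,[0,0,-6],0]
    - [0.0,[0,0,-7],0]
    - [0.0,[0,0,-8],0]
    - [0.0,[0,0,-8],0]

```text
time_s: 5.85
ee_pos: [496.2, 0.9, 113.4]
ee_rot: [112.3, 89.9, 18.6]
force: [0.7, 2.1, 0.7]
gripper_width: 19.8
```

Request:
arm_command:
  deltas:
    - [1.0,[0,0,-7],0]
    - [1.0,[0,0,-7],0]
    - [1.0,[0,0,-7],0]
    - [1.0,[0,0,-7],0]
    - [1.0,[-15,0,-7],0]
    - [1.0,[-25,0,-7],0]
    - [1.0,[-35,0,-7],0]
    - [1.0,[-42,0,-7],0]
    - [1.0,[-49,0,-7],0]
    - [1.0,[-56,0,-7],0]
    - [1.0,[-63,0,-7],0]
    - [1.0,[-70,0,-7],0]
    - [1.0,[-70,0,-7],0]
    - [1.0,[-70,0,-7],0]

```text
time_s: 7.25
ee_pos: [426.1, 0.7, 106.1]
ee_rot: [85.0, 90.0, -8.7]
force: [-0.3, -0.2, 1.1]
gripper_width: 90.8
```

```bash
python3 - <<'E'
from h import *
f=grab('scene');print(env.state()['force'],env.state()['ee_pos'])
cv2.imwrite('pics/s3.png',cv2.resize(f['img'][80:280,120:380,::-1],None,fx=3,fy=3))
f=grab('wrist','w3')
E
```

```text
[ 0.19429722 -0.88000069  0.10587253] [426.29096691   0.70012482 106.10077343]
```

View pics/s3.png

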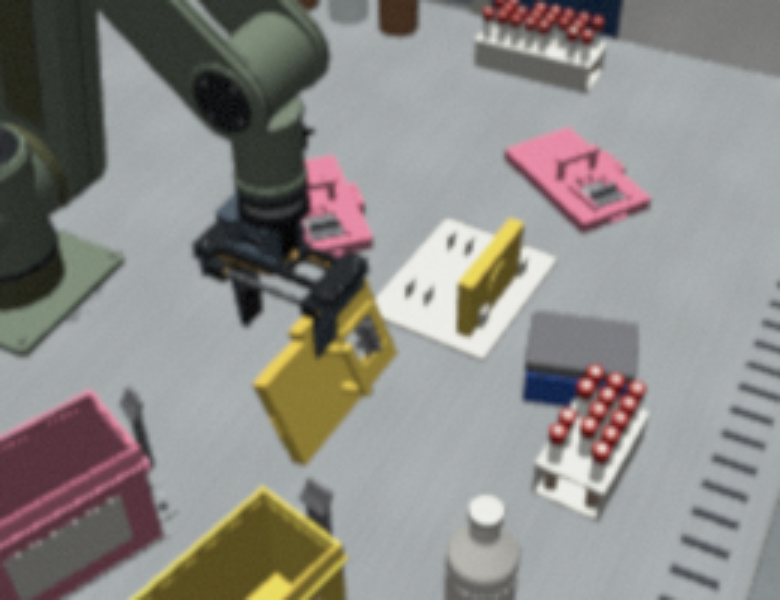

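View pics/w3.png

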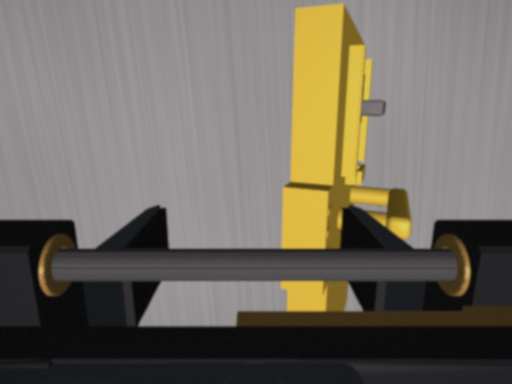

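The lid leans about 20° on the +x finger, so I'll keep pushing.

Request:
arm_command:
  deltas:
    - [1.0,[-7,0,0],0]
    - [1.0,[-14,0,0],0]
    - [1.0,[-21,0,0],0]
    - [1.0,[-28,0,-2],0]
    - [1.0,[-35,0,-4],0]
    - [1.0,[-35,0,-4],0]

```text
time_s: 7.95
ee_pos: [389.1, 0.8, 101.6]
ee_rot: [-87.0, 89.9, 179.3]
force: [-1.0, -0.6, 2.1]
gripper_width: 91.3
```

```bash
python3 - <<'E'
from h import *
f=grab('scene');print(env.state()['force'],env.state()['ee_pos'])
cv2.imwrite('pics/s4.png',cv2.resize(f['img'][80:280,120:380,::-1],None,fx=3,fy=3))
E
```

```text
[-1.10707206 -0.29304424  2.8796769 ] [390.09280456   0.72911672 101.88709731]
```

View pics/s4.png

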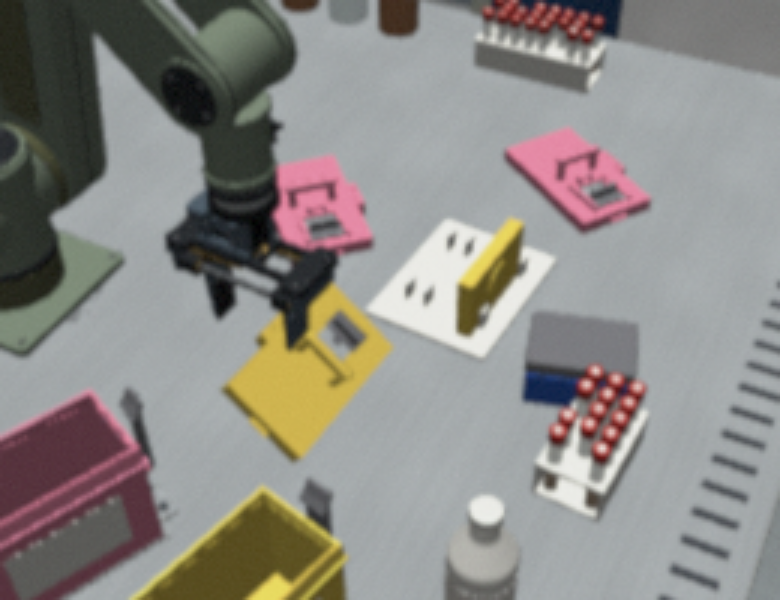

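Request:
arm_command:
  deltas:
    - [1.0,[0,0,10],0]
    - [1.0,[0,0,20],0]
    - [1.0,[0,0,40],0]
    - [1.0,[0,0,70],0]
    - [1.0,[0,0,110],0]
    - [1.0,[0,0,110],0]

```text
time_s: 8.6
ee_pos: [395.0, 0.7, 217.7]
ee_rot: [92.4, 89.2, -1.3]
force: [0.2, -0.5, 0.2]
gripper_width: 91.1
```

```bash
python3 - <<'E'
from h import *
f=grab('scene');print(env.state()['force'],env.state()['ee_pos'])
cv2.imwrite('pics/s5.png',cv2.resize(f['img'][80:280,120:380,::-1],None,fx=3,fy=3))
f=grab('wrist','w5')
E
```

```text
[-0.0623727   0.97222577  0.10073844] [393.32467318   0.67000002 215.27359661]
```

View pics/s5.png

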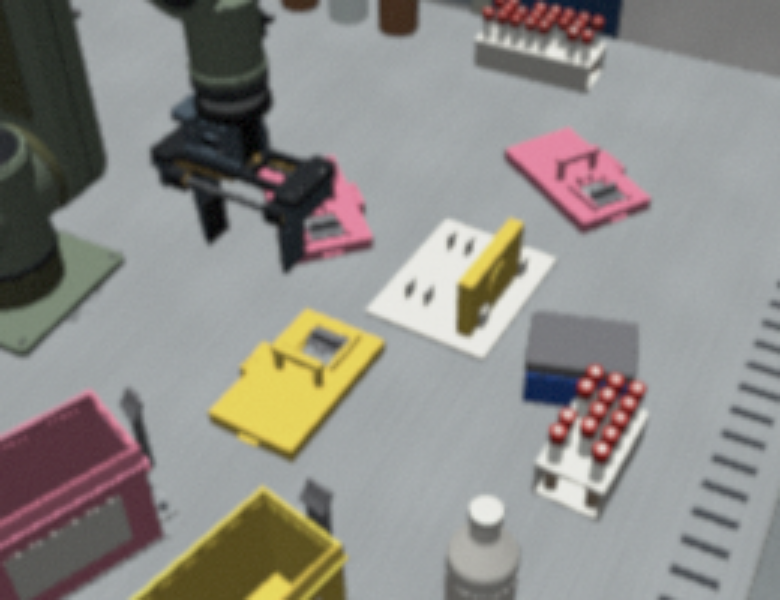

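View pics/w5.png

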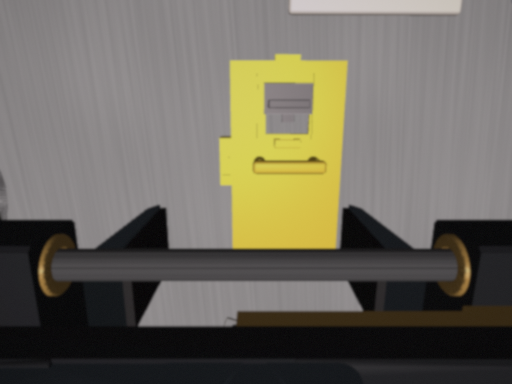

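The lid lies flat with its handle up. In w5 the bar runs from (253,167) to (326,167), and the lid's corners are at (230,60) and (347,60).

```bash
python3 - <<'E'
from h import *
for _ in range(1):
  f=grab('wrist','w6');s=grab('scene')
print(jaw())
i=f['img'];hsv=cv2.cvtColor(i,cv2.COLOR_RGB2HSV);m=cv2.inRange(hsv,(20,100,80),(35,255,255))
cv2.imwrite('pics/w6c.png',cv2.resize(i[40:260,200:380,::-1],None,fx=2.7,fy=2.7))
for uv in [(253,167),(326,167)]: print('bar',atz(f,uv,56).round(1),atz(f,uv,50).round(1))
for uv in [(230,60.5),(347,60.5),(233,248),(338,248)]: print('plate',atz(f,uv,20).round(1))
for s_ in cams.silhouettes(s,'lid_handle'): print(s_['conf'],s_['centre'],atz(s,s_['centre'],50).round(0))
cv2.imwrite('pics/s6.png',cv2.resize(s['img'][170:250,170:260,::-1],None,fx=7,fy=7,interpolation=cv2.INTER_CUBIC))
E
```

```text
(array([390.5,   0.7, 211.6]), np.float64(-3.72), array([-0.001,  0.   , -1.   ]))
bar [392.6   9.9  56. ] [392.6   8.8  50. ]
bar [461.2   5.3  56. ] [462.4   4.1  50. ]
plate [377.  109.6  20. ]
plate [490.6 102.1  20. ]
plate [364.  -86.3  20. ]
plate [480.6 -94.3  20. ]
0.76 [313.1, 138.2] [603. 484.  50.]
0.7 [217.4, 208.0] [447. -32.  50.]
0.68 [232.1, 152.0] [345. 255.  50.]
```

View pics/w6c.png

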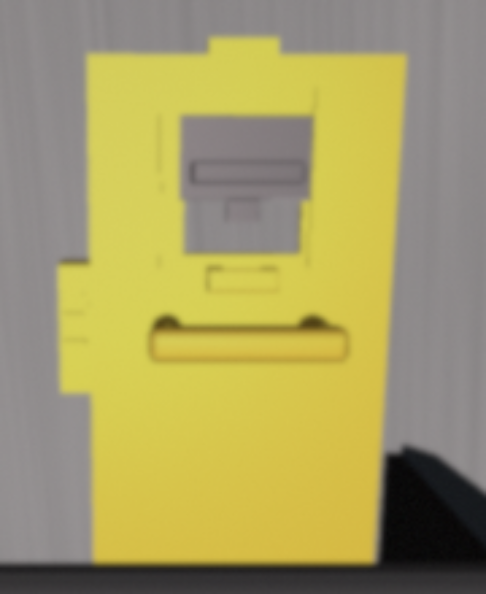

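View pics/s6.png

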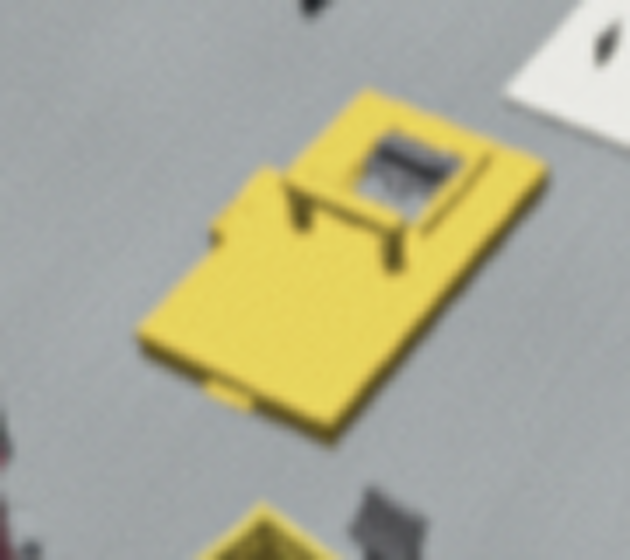

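Request:
arm_command:
  deltas:
    - [0.5,[36,6,-60],-1.574]
    - [0.5,[36,6,-60],-1.574]
    - [0.5,[36,6,-60],-1.574]
    - [0.5,[36,6,-60],-1.574]
    - [0.5,[36,6,-60],-1.574]
    - [0.5,[36,6,-60],-1.574]
    - [0.5,[36,6,-60],-1.574]
    - [0.5,[36,6,-60],-1.574]
    - [0.5,[36,6,-60],-1.574]
    - [0.5,[36,6,-60],-1.574]
    - [0.5,[36,6,-60],-1.574]
    - [0.5,[36,6,-60],-1.574]
    - [0.5,[36,6,-60],-1.574]
    - [0.5,[36,6,-60],-1.574]

```text
time_s: 10.25
ee_pos: [426.7, 6.7, 151.6]
ee_rot: [8.6, 89.9, -175.3]
force: [0.5, 0.0, -0.2]
gripper_width: 45.6
```

```bash
python3 - <<'E'
from h import *
f=grab('wrist','w7')
print(jaw(),proj(f,[[392,9,50],[462,4.6,50],[427,7,50]]).round())
E
```

```text
(array([426.7,   6.7, 151.7]), np.float64(-93.86), array([-0.001, -0.   , -1.   ])) [[253. 235.]
 [252. 149.]
 [252. 193.]]
```

View pics/w7.png

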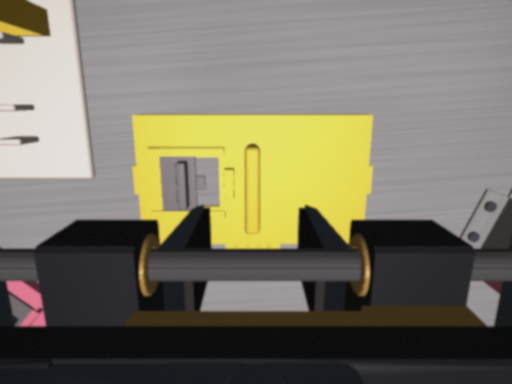

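Request:
arm_command:
  deltas:
    - [0.5,[0,0,-40],0]
    - [0.5,[0,0,-80],0]
    - [0.5,[0,0,-105],0]
    - [0.5,[0,0,-110],0]
    - [0.5,[0,0,-110],0]
    - [0.0,[0,0,-110],0]
    - [0.0,[0,0,-110],0]
    - [0.0,[0,0,-110],0]
    - [0.0,[0,0,-110],0]
    - [0.0,[0,0,-110],0]
    - [0.0,[0,0,-110],0]
    - [0.0,[0,0,-110],0]
  grip_force: 30

```text
time_s: 11.5
ee_pos: [427.2, 6.8, 42.3]
ee_rot: [-176.6, 90.0, -0.5]
force: [-0.6, 0.2, 4.4]
gripper_width: 11.7
```

```bash
cat > binfit.py <<'E'
from h import *
import pickle
from scipy.optimize import least_squares
fs=pickle.load(open('f0.pkl','rb'));T=fs['top'];S=fs['scene']
# corners: a=(far,+), order TL,TR,BR,BL (top view)
def cor(p,L,W,z):
    x,y,a=p; d=np.array([np.cos(a),np.sin(a)]);n=np.array([-d[1],d[0]])  # d ~ from left to right(-y world); 
    c=np.array([x,y]); out=[]
    for sl,sw in[(-1,1),(1,1),(1,-1),(-1,-1)]:
        q=c+d*sl*L/2+n*sw*W/2; out.append([*q,z])
    return np.array(out)
obsT={'r':{0:(364.3,158.9),1:(426,175.4),2:(420.3,207.4),3:(356.9,191)},'f':{0:(361,159.3),2:(417.4,209.3),3:(352.9,193.3)}}
obsS={'r':{0:(207.4,242),1:(233,261.6),2:(181.4,311),3:(155.4,287.4)},'f':{1:(236,266),2:(182,318),3:(155,292.4)}}
# scene: TL(far-left in top)=?
if __name__=='__main__':
    print(proj(S,cor([565,-328,np.radians(-103)],183,98,150)).round())
E
python3 binfit.py
```

```text
[[233. 260.]
 [181. 311.]
 [154. 287.]
 [206. 241.]]
```

```bash
cat >> binfit.py <<'E'
    mp={0:3,1:0,2:1,3:2}
    obsS2={k:{mp[i]:v for i,v in d.items()} for k,d in obsS.items()}
    def res(p,which='TS',full=False):
        r=[]
        for n,F,o in(('T',T,obsT),('S',S,obsS2)):
            if n not in which: continue
            for k,(L,W,z) in (('r',(183,98,150)),('f',(189,104,134))):
                q=proj(F,cor(p,L,W,z))
                for i,v in o[k].items(): r.append(q[i]-v)
        return np.concatenate(r)
    for w in('TS','T','S'):
        s=least_squares(res,[565,-328,np.radians(-103)],args=(w,),x_scale=[1,1,.01],loss='soft_l1')
        print(w,s.x[:2].round(1),np.degrees(s.x[2]).round(2),np.abs(res(s.x,w)).max().round(2)); 
        if w=='TS': print(res(s.x,w).reshape(-1,2).round(1).tolist())
E
python3 binfit.py
```

```text
[[233. 260.]
 [181. 311.]
 [154. 287.]
 [206. 241.]]
TS [ 566.8 -328.9] -103.35 1.62
[[-0.5, -0.4], [-0.1, -1.1], [-0.5, -0.6], [-0.3, -0.6], [0.5, -0.5], [0.8, -0.4], [1.1, -1.0], [-0.4, -0.1], [0.3, -0.5], [-0.4, 0.5], [-0.9, 0.2], [-0.9, -1.6], [-0.1, -1.6], [-0.9, -1.3]]
T [ 564.8 -328.6] -103.49 0.94
S [ 569.  -329.8] -103.58 1.22
```

Request:
arm_command:
  deltas:
    - [0.0,[0,0,20],0]
    - [0.0,[0,0,60],0]
    - [0.0,[0,0,110],0]
    - [0.0,[0,0,160],0]
    - [0.0,[0,0,205],0]
    - [0.0,[15,-40,205],-0.05]
    - [0.0,[32,-80,205],-0.1]
    - [0.0,[50,-120,205],-0.15]
    - [0.0,[60,-150,205],-0.17]
    - [0.0,[60,-150,205],-0.17]
    - [0.0,[60,-150,205],-0.17]

```text
time_s: 12.6
ee_pos: [486.4, -143.5, 246.0]
ee_rot: [-10.4, 89.9, 155.9]
force: [-0.9, 1.6, -0.8]
gripper_width: 11.6
```

```bash
python3 - <<'E'
from h import *
import pickle
f=grab('wrist','w8');s=grab('scene','s8');t=grab('top','t8');pickle.dump((f,s,t),open('f8.pkl','wb'))
print(jaw(),env.state()['force'])
cv2.imwrite('pics/s8c.png',cv2.resize(s['img'][130:350,110:380,::-1],None,fx=2.7,fy=2.7))
E
```

```text
(array([ 486.4, -142.3,  246.7]), np.float64(-103.58), array([-0.001,  0.   , -1.   ])) [-0.76829206  0.01593057 -2.01998751]
```

View pics/w8.png

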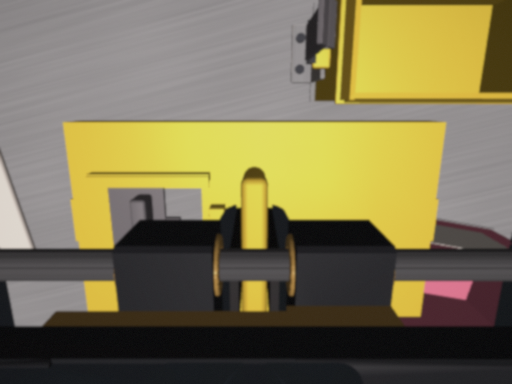

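View pics/s8c.png

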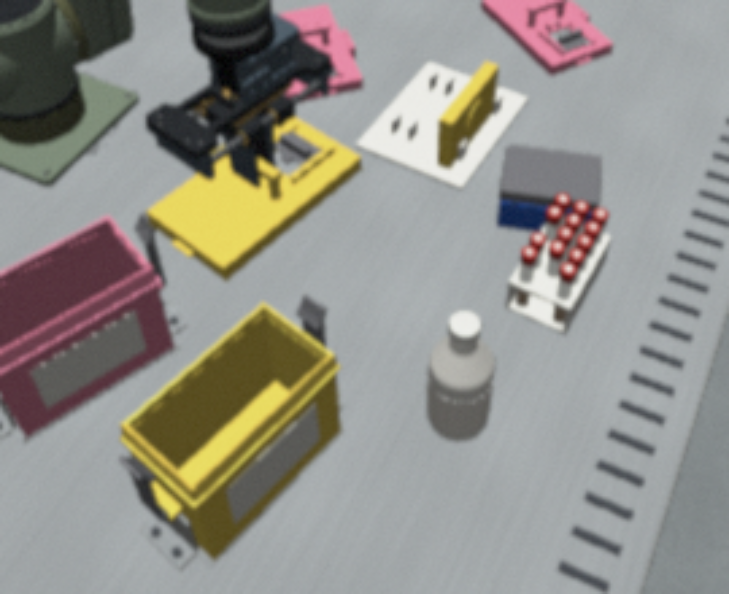

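```bash
python3 - <<'E'
from h import *
import pickle
from binfit import cor
f,s,t=pickle.load(open('f8.pkl','rb'))
i=f['img'][:,:,::-1].copy()
i=cv2.resize(i,None,fx=2,fy=2)
p=[567,-329,np.radians(-103.5)]
for (L,W,z),c in(((183,98,150),(0,0,255)),((189,104,134),(255,0,0))):
    q=proj(f,cor(p,L,W,z));print(q.round().tolist())
    cv2.polylines(i,[(q*2).astype(int)],True,c,1)
cv2.imwrite('pics/w8o.png',cv2.resize(i[0:240,560:1024],None,fx=1.7,fy=1.7))
i=cv2.resize(t['img'][130:240,330:440,::-1],None,fx=5,fy=5,interpolation=cv2.INTER_CUBIC)
for (L,W,z),c in(((183,98,150),(0,0,255)),((189,104,134),(255,0,0))):
    q=(proj(t,cor(p,L,W,z))-[330,130]+.5)*5
    cv2.polylines(i,[q.astype(int)],True,c,1)
cv2.imwrite('pics/t8o.png',i)
E
```

```text
[[358.0, -58.0], [639.0, -60.0], [603.0, 96.0], [349.0, 97.0]]
[[348.0, -53.0], [620.0, -54.0], [585.0, 101.0], [339.0, 102.0]]
```

View pics/w8o.png

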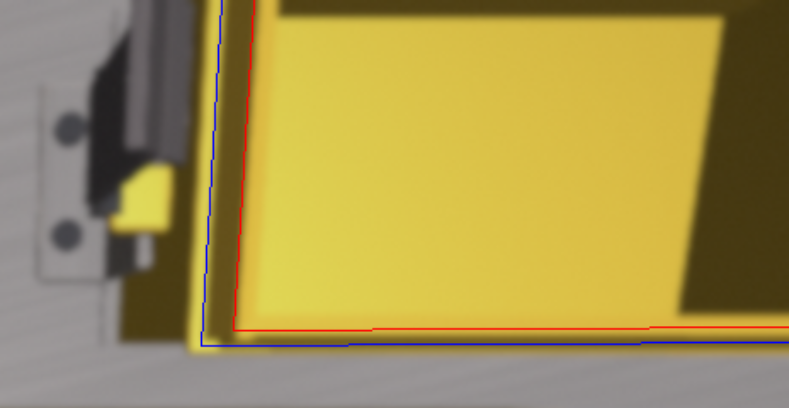

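View pics/t8o.png

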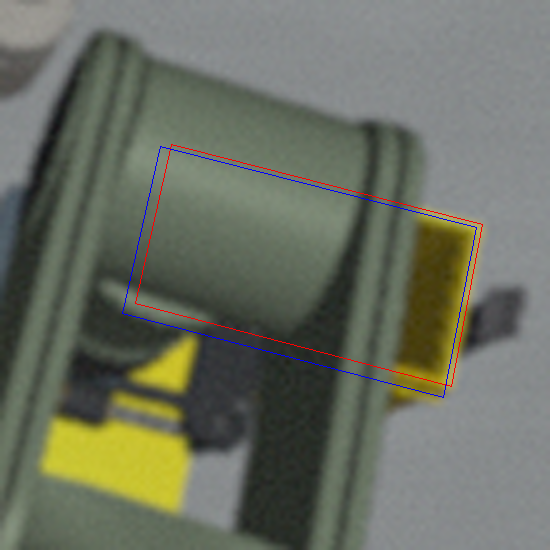

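```bash
python3 - <<'E'
from h import *
import pickle
f,s,t=pickle.load(open('f8.pkl','rb'))
c=np.array([486.4,-142.3]);a=np.radians(76.42);d=np.array([np.cos(a),np.sin(a)]);n=np.array([-d[1],d[0]])
for uv in [(66,122),(444,122),(255,122)]:
    p=atz(f,uv,246.7-8-30-0);q=p[:2]-c;print(p.round(1),'lidx',(q@d).round(1),'lidy',(q@n).round(1))
for uv in [(255,168)]:
    p=atz(f,uv,246.7-8+6);q=p[:2]-c;print(p.round(1),'lidx',(q@d).round(1),'lidy',(q@n).round(1))
E
```

```text
[568.5 -55.2 208.7] lidx 104.0 lidy -59.4
[ 517.5 -263.1  208.7] lidx -110.1 lidy -58.5
[ 543.  -159.1  208.7] lidx -3.0 lidy -58.9
[ 523.8 -154.3  244.7] lidx -2.9 lidy -39.2
```

```bash
python3 - <<'E'
from h import *
import pickle
f,s,t=pickle.load(open('f8.pkl','rb'))
c=np.array([486.4,-142.3]);a=np.radians(76.42);d=np.array([np.cos(a),np.sin(a)]);n=np.array([-d[1],d[0]])
for uv,z in [((66,122),224.7),((444,122),224.7),((255,122),224.7),((255,168),260.7),((74,200),224.7),((437,200),224.7)]:
    p=atz(f,uv,z);q=p[:2]-c;print(p.round(1),'lidx',(q@d).round(1),'lidy',(q@n).round(1))
print(jaw())
E
```

```text
[567.3 -63.7 224.7] lidx 95.4 lidy -60.1
[ 520.3 -254.8  224.7] lidx -101.4 lidy -59.4
[ 543.8 -159.2  224.7] lidx -3.0 lidy -59.8
[ 526.7 -154.9  260.7] lidx -2.8 lidy -42.1
[526.6 -52.4 224.7] lidx 96.8 lidy -18.0
[ 478.9 -246.5  224.7] lidx -103.1 lidy -17.2
(array([ 486.4, -142.3,  246.7]), np.float64(-103.58), array([-0.001,  0.   , -1.   ]))
```

Request:
arm_command:
  deltas:
    - [0.0,[16,-38,0],0]
    - [0.0,[32,-75,0],0]
    - [0.0,[48,-112,0],0]
    - [0.0,[64,-150,0],0]
    - [0.0,[79,-185,0],0]
    - [0.0,[79,-185,0],0]
    - [0.0,[79,-185,-20],0]
    - [0.0,[79,-185,-35],0]
    - [0.0,[79,-185,-35],0]
    - [0.0,[79,-185,-35],0]

```text
time_s: 13.75
ee_pos: [566.0, -327.1, 212.4]
ee_rot: [-48.8, 90.0, 117.6]
force: [0.5, 0.2, -0.7]
gripper_width: 11.6
```

```bash
python3 - <<'E'
from h import *
import pickle
f=grab('wrist','w9');s=grab('scene','s9');t=grab('top','t9');pickle.dump((f,s,t),open('f9.pkl','wb'))
print(jaw(),env.state()['force'])
cv2.imwrite('pics/s9c.png',cv2.resize(s['img'][210:350,130:270,::-1],None,fx=5,fy=5,interpolation=cv2.INTER_CUBIC)[:600])
E
```

```text
(array([ 566.4, -328. ,  213.4]), np.float64(-103.61), array([ 0.002, -0.001, -1.   ])) [-1.07678507 -0.01630876 -0.96066115]
```

View pics/s9c.png

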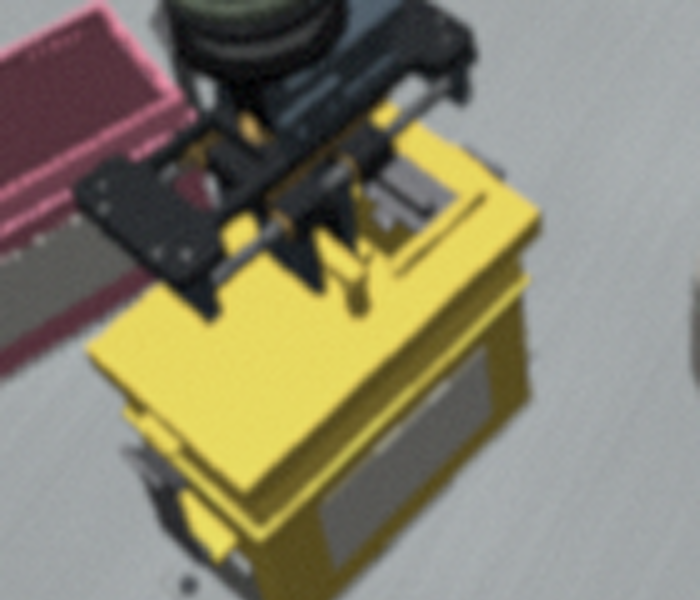

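View pics/w9.png

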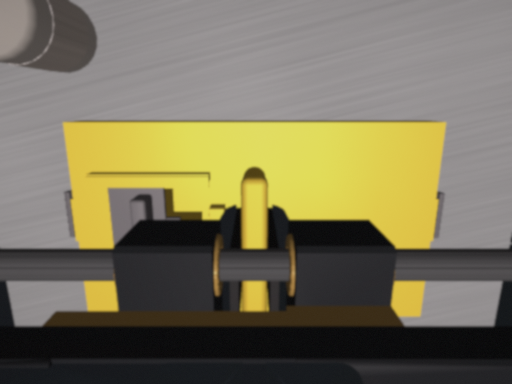

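View pics/t9.png

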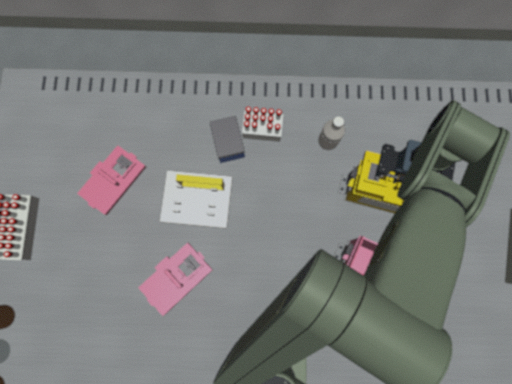

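```bash
python3 - <<'E'
from h import *
import pickle
f,s,t=pickle.load(open('f9.pkl','rb'))
print(ray(f,(256,192)))
a=np.radians(76.4);d=np.array([np.cos(a),np.sin(a),0]);n=np.array([-d[1],d[0],0])
c=np.array([566.4,-328,0])
# lid plane lug rows & clip rows relative to lid centre
for nm,z,xx in(('lug',201,107),('clip',166,110)):
  print(nm,[proj(f,[c+d*sx*xx+n*y+[0,0,z]]).round(1).tolist() for sx in(1,-1) for y in(-15,15)])
i=f['img'][170:260,:,::-1]
cv2.imwrite('pics/w9l.png',np.vstack([cv2.resize(i[:,40:140],None,fx=3.3*2,fy=3.3),cv2.resize(i[:,400:500],None,fx=3.3*2,fy=3.3)]))
E
```

```text
(array([ 632.37533655, -344.16816044,  373.11325455]), array([-0.24256808,  0.05214568, -0.96876959]))
lug [[[49.2, 208.6]], [[57.2, 261.3]], [[457.6, 208.2]], [[449.7, 260.9]]]
clip [[[76.9, 192.0]], [[82.7, 237.2]], [[430.0, 191.7]], [[424.3, 236.8]]]
```

View pics/w9l.png

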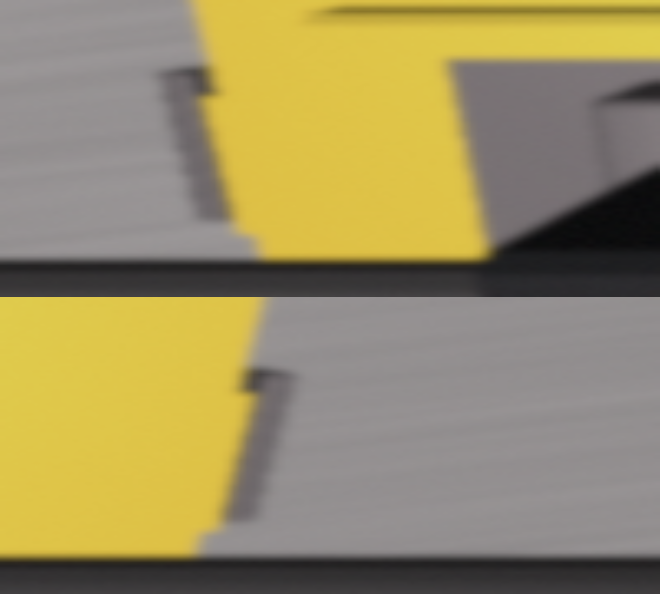

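Request:
arm_command:
  deltas:
    - [0.0,[-1,0,-8],0]
    - [0.0,[-1,0,-14],0]
    - [0.0,[-1,0,-18],0]
    - [0.0,[-1,0,-21],0]
    - [0.0,[-1,0,-23],0]
    - [0.0,[-1,0,-25],0]
    - [0.0,[-1,0,-25],0]

```text
time_s: 14.6
ee_pos: [565.1, -328.2, 187.2]
ee_rot: [-172.5, 90.0, -6.2]
force: [0.8, 1.0, -0.0]
gripper_width: 11.8
```

```bash
python3 - <<'E'
from h import *
import pickle
f=grab('wrist','w10');s=grab('scene','s10')
print(jaw(),env.state()['force'],env.state()['torque'])
cv2.imwrite('pics/s10c.png',cv2.resize(s['img'][210:350,130:270,::-1],None,fx=5,fy=5,interpolation=cv2.INTER_CUBIC)[:600])
E
```

```text
(array([ 565. , -328.2,  187.3]), np.float64(-103.65), array([ 0., -0., -1.])) [-1.28167395  0.97624989 -0.01284351] [-0.00108865  0.19493443 -0.06271983]
```

View pics/s10c.png

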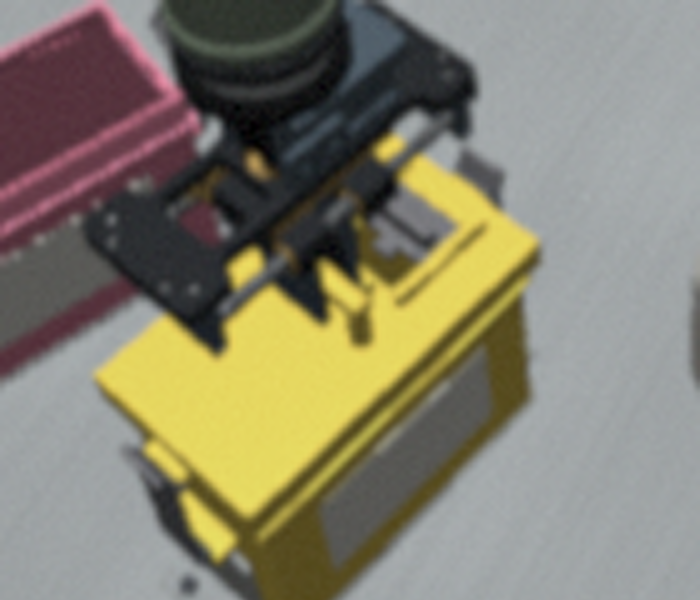

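View pics/w10.png

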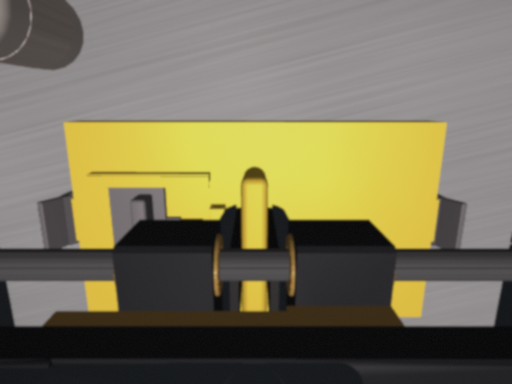

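The skirt is over the rim with no force and both clips look symmetric. I'll lower further, watching the force.

Request:
arm_command:
  deltas:
    - [0.0,[0,0,-1],0]
    - [0.0,[0,0,-2],0]
    - [0.0,[0,0,-3],0]
    - [0.0,[0,0,-4],0]
    - [0.0,[0,0,-4],0]

```text
time_s: 15.2
ee_pos: [565.4, -328.6, 184.2]
ee_rot: [157.4, 89.9, -36.2]
force: [-0.5, 1.5, 5.8]
gripper_width: 11.4
```

Request:
arm_command:
  deltas:
    - [0.4,[0,0,3],0]
    - [0.4,[0,0,3],0]
    - [0.4,[0,0,3],0]
    - [0.4,[0,0,3],0]
    - [0.4,[0,0,40],0]
    - [0.4,[0,0,70],0]
    - [0.0,[10,42,70],0]
    - [0.0,[20,83,70],0]
    - [0.0,[20,83,45],0]
    - [0.0,[20,83,20],0]
    - [0.0,[20,83,5],0]
    - [0.0,[20,83,-3],0]
    - [0.0,[20,83,-7],0]

```text
time_s: 16.5
ee_pos: [584.7, -245.2, 175.1]
ee_rot: [-4.6, 89.9, 161.8]
force: [-0.4, -1.0, 0.3]
gripper_width: -0.1
```

```bash
python3 - <<'E'
from h import *
f=grab('wrist','w11');s=grab('scene','s11')
print(jaw(),env.state()['force'],env.state()['gripper_width'])
cv2.imwrite('pics/s11c.png',cv2.resize(s['img'][210:350,130:270,::-1],None,fx=5,fy=5,interpolation=cv2.INTER_CUBIC)[:600])
E
```

```text
(array([ 585. , -245.4,  175.9]), np.float64(-103.66), array([-0., -0., -1.])) [-0.09668919  0.13857247  1.05080991] 0.7569896726903966
```

View pics/s11c.png

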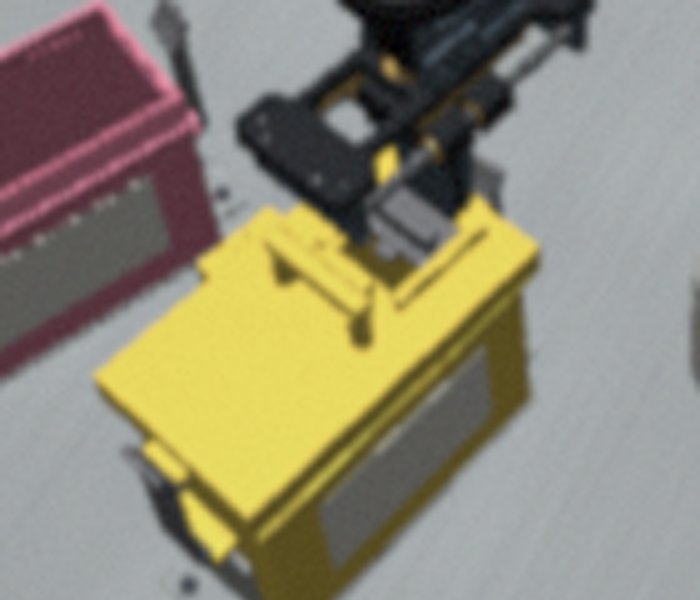

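View pics/w11.png

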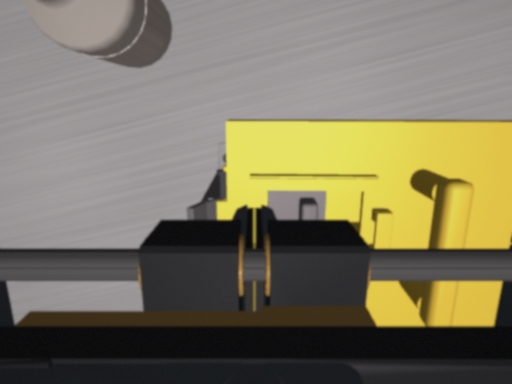

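Request:
arm_command:
  deltas:
    - [0.0,[0,0,-2],0]
    - [0.0,[0,0,-3],0]
    - [0.0,[0,0,-4],0]
    - [0.0,[0,0,-5],0]
    - [0.0,[0,0,-6],0]
    - [0.0,[0,0,-6],0]

```text
time_s: 17.2
ee_pos: [585.6, -245.0, 171.2]
ee_rot: [-170.8, 89.9, -4.5]
force: [0.2, 2.5, 5.8]
gripper_width: 0.7
```

Request:
arm_command:
  deltas:
    - [0.0,[0,0,-1],0]
    - [0.0,[0,0,-2],0]
    - [0.0,[0,0,-3],0]
    - [0.0,[0,0,-3],0]

```text
time_s: 17.6
ee_pos: [584.8, -245.0, 166.5]
ee_rot: [-26.5, 90.0, 139.8]
force: [0.4, 0.9, 1.8]
gripper_width: 0.9
```

Request:
arm_command:
  deltas:
    - [0.0,[0,0,-1],0]
    - [0.0,[0,0,-2],0]
    - [0.0,[0,0,-2],0]

```text
time_s: 17.9
ee_pos: [584.9, -245.2, 166.1]
ee_rot: [-176.9, 90.0, -10.5]
force: [-1.4, 2.4, 8.3]
gripper_width: 0.4
```

Request:
arm_command:
  deltas:
    - [0.0,[0,0,-2],0]
    - [0.0,[0,0,-3],0]
    - [0.0,[0,0,-3],0]

```text
time_s: 18.2
ee_pos: [584.9, -245.1, 165.9]
ee_rot: [172.2, 89.9, -21.5]
force: [-4.3, 4.9, 18.6]
gripper_width: 0.6
```

Request:
arm_command:
  deltas:
    - [0.0,[0,0,-2],0]
    - [0.0,[0,0,-3],0]
    - [0.0,[0,0,-3],0]
    - [0.0,[0,0,30],0]
    - [0.0,[0,0,65],0]
    - [0.0,[-10,-42,65],0]
    - [0.0,[-20,-84,65],0]
    - [0.0,[-30,-125,65],0]
    - [0.0,[-40,-167,65],0]
    - [0.0,[-40,-167,40],0]
    - [0.0,[-40,-167,25],0]
    - [0.0,[-40,-167,20],0]
    - [0.0,[-40,-167,20],0]

```text
time_s: 19.5
ee_pos: [544.2, -412.2, 180.7]
ee_rot: [-6.2, 89.8, 160.1]
force: [0.1, 0.1, 0.0]
gripper_width: 0.3
```

```bash
python3 - <<'E'
from h import *
f=grab('wrist','w12');s=grab('scene','s12')
print(jaw(),env.state()['force'],env.state()['gripper_width'])
cv2.imwrite('pics/s12c.png',cv2.resize(s['img'][210:350,130:270,::-1],None,fx=5,fy=5,interpolation=cv2.INTER_CUBIC)[:600])
E
```

```text
(array([ 545.2, -412.4,  182.7]), np.float64(-103.62), array([ 0.001, -0.001, -1.   ])) [0.15798573 0.07017466 0.1498924 ] 0.49433887173028873
```

View pics/s12c.png

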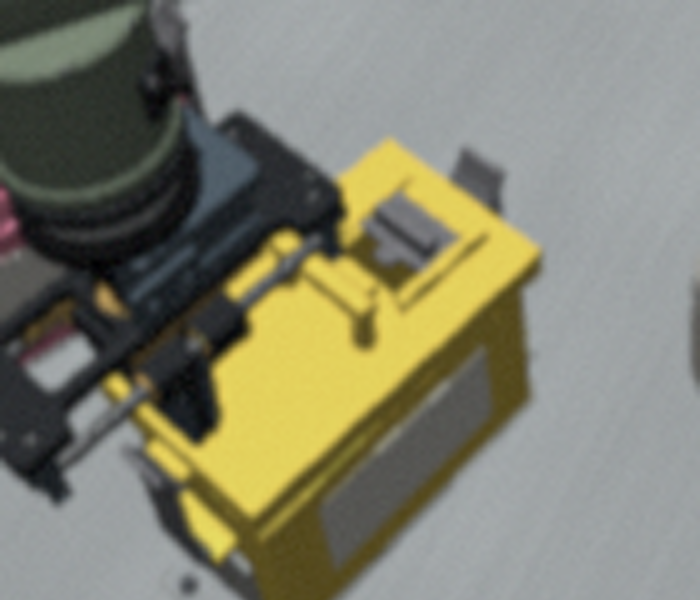

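View pics/w12.png

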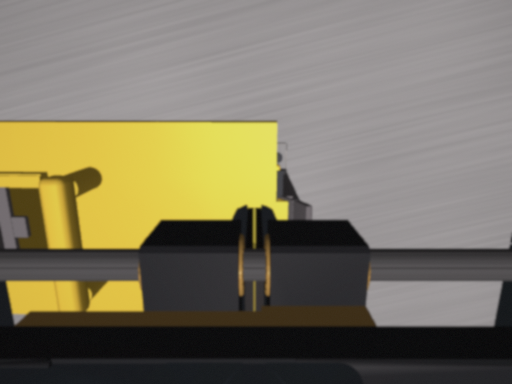

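Request:
arm_command:
  deltas:
    - [0.0,[0,0,-4],0]
    - [0.0,[0,0,-6],0]
    - [0.0,[0,0,-8],0]
    - [0.0,[0,0,-10],0]
    - [0.0,[0,0,-11],0]
    - [0.0,[0,0,-12],0]
    - [0.0,[0,0,-12],0]

```text
time_s: 20.3
ee_pos: [545.5, -411.8, 170.8]
ee_rot: [-162.3, 89.9, 4.0]
force: [0.7, 2.1, 4.7]
gripper_width: 0.2
```

Request:
arm_command:
  deltas:
    - [0.0,[0,0,-1],0]
    - [0.0,[0,0,-2],0]
    - [0.0,[0,0,-3],0]
    - [0.0,[0,0,-3],0]

```text
time_s: 20.7
ee_pos: [544.7, -412.6, 166.6]
ee_rot: [65.7, 89.9, -127.9]
force: [0.4, 0.7, -0.1]
gripper_width: 0.7
```

Request:
arm_command:
  deltas:
    - [0.0,[0,0,-1],0]
    - [0.0,[0,0,-2],0]
    - [0.0,[0,0,-3],0]
    - [0.0,[0,0,-3],0]

```text
time_s: 21.1
ee_pos: [544.5, -412.6, 165.5]
ee_rot: [111.2, 89.9, -82.4]
force: [-2.9, 0.6, 8.1]
gripper_width: 0.4
```

Request:
arm_command:
  deltas:
    - [0.0,[0,0,-2],0]
    - [0.0,[0,0,-4],0]
    - [0.0,[0,0,-5],0]
    - [0.0,[0,0,-5],0]

```text
time_s: 21.5
ee_pos: [544.6, -412.6, 165.3]
ee_rot: [143.9, 89.8, -49.8]
force: [-8.0, 5.5, 25.7]
gripper_width: 0.2
```

Request:
arm_command:
  deltas:
    - [0.0,[0,0,30],0]
    - [0.0,[0,0,75],0]
    - [0.4,[10,42,80],0]
    - [0.4,[20,84,80],0]
    - [0.4,[20,84,80],0]
    - [0.4,[20,84,80],0]

```text
time_s: 22.1
ee_pos: [564.9, -327.8, 238.6]
ee_rot: [42.3, 89.9, -151.3]
force: [-0.1, 0.6, -0.1]
gripper_width: 29.7
```

```bash
python3 - <<'E'
from h import *
f=grab('wrist','w13');s=grab('scene','s13')
print(jaw(),env.state()['force'],env.state()['gripper_width'])
cv2.imwrite('pics/s13c.png',cv2.resize(s['img'][210:350,130:270,::-1],None,fx=5,fy=5,interpolation=cv2.INTER_CUBIC)[:600])
E
```

```text
(array([ 564.6, -329.1,  238.4]), np.float64(-103.68), array([-0.001, -0.   , -1.   ])) [ 0.21756575 -0.01730865 -0.6094049 ] 35.6263974459228
```

View pics/s13c.png

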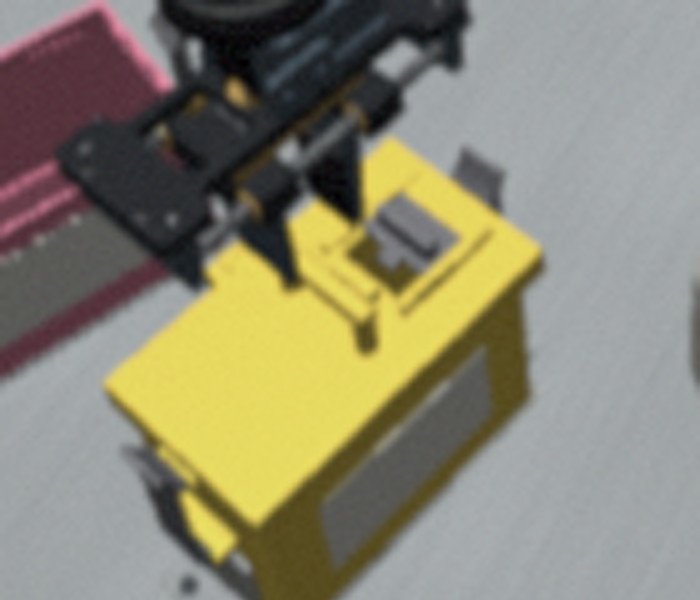

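View pics/w13.png

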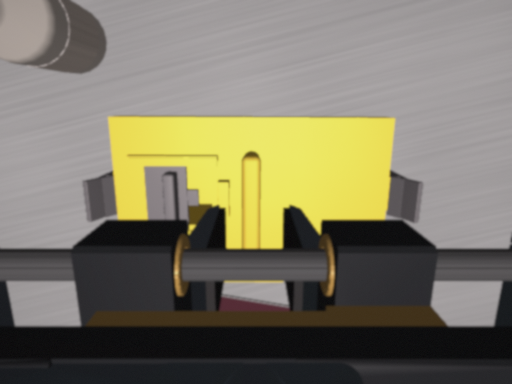

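Request:
arm_command:
  deltas:
    - [0.4,[0,0,-35],0]
    - [0.4,[0,0,-55],0]
    - [0.4,[0,0,-62],0]
    - [0.4,[0,0,-62],0]
    - [0.0,[0,0,-62],0]
    - [0.0,[0,0,-62],0]
    - [0.0,[0,0,-62],0]
    - [0.0,[0,0,-62],0]
    - [0.0,[0,0,-62],0]
    - [0.0,[0,0,-62],0]
  grip_force: 50

```text
time_s: 23.2
ee_pos: [565.2, -328.4, 177.4]
ee_rot: [157.2, 89.9, -36.4]
force: [-0.2, -0.2, 2.4]
gripper_width: 11.8
```

```bash
python3 - <<'E'
from h import *
f=grab('scene');import pickle;pickle.dump(f,open('f14.pkl','wb'))
print(jaw(),env.state()['force'],env.state()['torque'])
E
```

```text
(array([ 565.2, -328.4,  177.4]), np.float64(-103.64), array([ 0.001, -0.001, -1.   ])) [0.67212725 0.51179127 2.3301754 ] [ 0.05941209  0.11766127 -0.02808776]
```

Request:
arm_command:
  deltas:
    - [0.0,[0,0,1],0]
    - [0.0,[0,0,2],0]
    - [0.0,[0,0,3],0]
    - [0.0,[0,0,3],0]

```text
time_s: 23.65
ee_pos: [564.5, -328.1, 178.5]
ee_rot: [-13.8, 89.9, 152.6]
force: [0.6, -0.0, -7.8]
gripper_width: 11.6
```

Request:
arm_command:
  deltas:
    - [0.0,[0,0,1],0]
    - [0.0,[0,0,2],0]
    - [0.0,[0,0,2],0]

```text
time_s: 23.95
ee_pos: [564.2, -327.9, 178.7]
ee_rot: [-15.6, 89.8, 150.7]
force: [3.7, -3.1, -25.1]
gripper_width: 11.5
```

Request:
arm_command:
  deltas:
    - [0.0,[0,0,-1],0]
    - [0.0,[0,0,-1],0]
    - [0.0,[0,0,-1],0]

```text
time_s: 24.25
ee_pos: [564.2, -327.9, 178.7]
ee_rot: [-15.1, 89.8, 151.3]
force: [3.8, -1.9, -27.5]
gripper_width: 11.5
```

```bash
python3 - <<'E'
from h import *
f=grab('scene');import pickle
g=pickle.load(open('f14.pkl','rb'))
print(jaw(),env.state()['force'],env.state()['torque'])
c=lambda s:cv2.resize(s['img'][230:330,140:260,::-1],None,fx=3.3,fy=3.3,interpolation=cv2.INTER_CUBIC)
cv2.imwrite('pics/s14.png',np.hstack([c(g),c(f)]))
E
```

```text
(array([ 564.2, -327.9,  178.7]), np.float64(-103.65), array([-0.003,  0.002, -1.   ])) [  3.40768682  -3.01696063 -27.77431468] [-0.549131   -0.65865889  0.05901559]
```

View pics/s14.png

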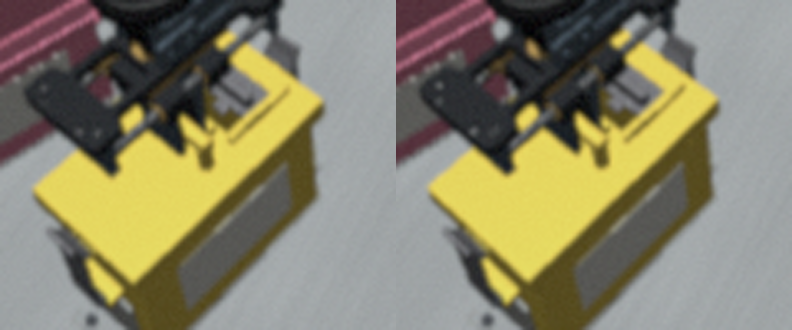

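Both clips hold at about 27 N, more than I intended, with only about 1.3 mm of play. I'll ease off.

Request:
arm_command:
  deltas:
    - [0.0,[0,0,-2],0]
    - [0.0,[0,0,-2],0]
    - [0.0,[0,0,-2],0]

```text
time_s: 24.6
ee_pos: [564.4, -328.0, 178.6]
ee_rot: [-13.3, 89.9, 153.1]
force: [0.4, -1.6, -21.8]
gripper_width: 11.3
```

Request:
arm_command:
  deltas:
    - [0.0,[0,0,-1],0]
    - [0.0,[0,0,-1],0]
    - [0.0,[0,0,-1],0]
    - [0.0,[0,0,-1],0]

```text
time_s: 25.0
ee_pos: [564.6, -328.1, 178.6]
ee_rot: [7.2, 90.0, 173.5]
force: [-0.7, 0.5, -14.9]
gripper_width: 11.7
```

Request:
arm_command:
  deltas:
    - [0.0,[0,0,0],0]
    - [0.0,[0,0,0],0]
    - [0.0,[0,0,0],0]

```text
time_s: 25.3
ee_pos: [564.8, -328.2, 178.5]
ee_rot: [88.9, 90.0, -104.8]
force: [-2.3, 0.7, -11.8]
gripper_width: 11.6
```

```bash
python3 - <<'E'
from h import *
f=grab('scene');import pickle
g=pickle.load(open('f14.pkl','rb'))
print(jaw(),env.state()['force'],env.state()['torque'])
hw=[]
for F in(g,f):
    m=cv2.inRange(cv2.cvtColor(F['img'],cv2.COLOR_RGB2HSV),(20,90,150),(35,255,255))
    hw.append(F['img'].astype(float))
for (x0,y0,x1,y1) in [(145,275,190,325),(205,240,245,275)]:
    a=hw[0][y0:y1,x0:x1].mean(2);b=hw[1][y0:y1,x0:x1].mean(2)
    print(cv2.phaseCorrelate(a,b,cv2.createHanningWindow(a.shape[::-1],cv2.CV_64F)))
E
```

```text
(array([ 564.8, -328.2,  178.5]), np.float64(-103.65), array([ 0., -0., -1.])) [ -2.44856357   1.36065429 -11.33634785] [0.12009336 0.57678251 0.04064169]
((0.6608625992325976, -0.16734465794529996), 0.9197732863756436)
((0.005056584925448249, -0.24592255950724606), 1.0699731097388612)
```

Request:
arm_command:
  deltas:
    - [0.0,[0,0,-1],0]
    - [0.0,[0,0,-1],0]
    - [0.4,[0,0,-1],0]
    - [0.4,[0,0,-1],0]
    - [0.4,[0,0,-1],0]
    - [0.4,[0,0,-1],0]
    - [0.4,[0,0,30],0]
    - [0.4,[0,0,60],0]
    - [0.0,[10,42,60],0]
    - [0.0,[21,85,60],0]
    - [0.0,[21,85,60],0]
    - [0.0,[21,85,60],0]

```text
time_s: 26.55
ee_pos: [586.3, -242.7, 238.4]
ee_rot: [138.4, 89.9, -55.2]
force: [-0.3, -0.0, -0.9]
gripper_width: 7.0
```

```bash
python3 - <<'E'
from h import *
f=grab('wrist','w15')
print(jaw(),env.state()['force'],env.state()['gripper_width'])
E
```

```text
(array([ 586.1, -243.6,  238.2]), np.float64(-103.61), array([ 0.   , -0.001, -1.   ])) [ 0.32022603 -0.32542551 -0.63299713] 3.0566763333296914
```

View pics/w15.png

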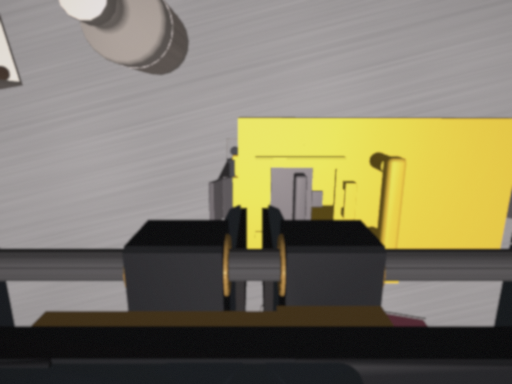

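Request:
arm_command:
  deltas:
    - [0.0,[0,0,-40],0]
    - [0.0,[0,0,-60],0]
    - [0.0,[0,0,-67],0]
    - [0.0,[0,0,-67],0]
    - [0.0,[-2,-6,-67],0]
    - [0.0,[-3,-12,-67],0]
    - [0.0,[-4,-18,-67],0]
    - [0.0,[-6,-24,-67],0]
    - [0.0,[-6,-24,-67],0]

```text
time_s: 27.5
ee_pos: [580.0, -268.3, 171.6]
ee_rot: [153.2, 89.9, -40.5]
force: [-0.1, 0.3, -0.3]
gripper_width: 0.3
```

```bash
python3 - <<'E'
from h import *
s=grab('scene');f=grab('wrist','w16')
print(jaw(),env.state()['force'],env.state()['gripper_width'])
cv2.imwrite('pics/s16c.png',cv2.resize(s['img'][210:330,130:270,::-1],None,fx=5,fy=5,interpolation=cv2.INTER_CUBIC)[:600])
E
```

```text
(array([ 579.6, -267.7,  171. ]), np.float64(-103.66), array([-0., -0., -1.])) [-0.38469055 -0.14502305 -0.99007003] 0.3331062256549765
```

View pics/s16c.png

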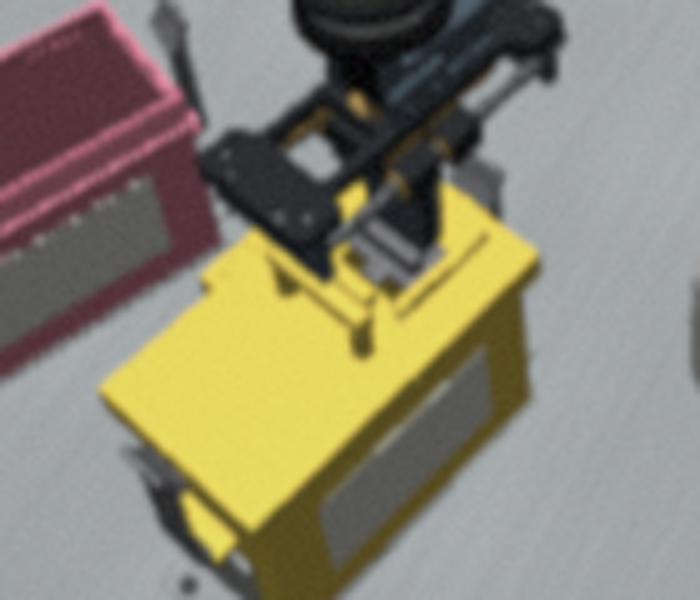

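View pics/w16.png

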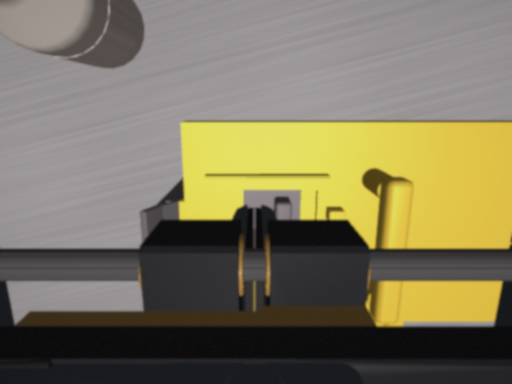

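Request:
arm_command:
  deltas:
    - [0.0,[-1,-3,0],0]
    - [0.0,[-2,-6,0],0]
    - [0.0,[-2,-8,0],0]
    - [0.0,[-2,-8,0],0]

```text
time_s: 28.0
ee_pos: [577.6, -275.4, 170.9]
ee_rot: [6.2, 90.0, 172.6]
force: [0.1, 1.2, 0.3]
gripper_width: 0.2
```

Request:
arm_command:
  deltas:
    - [0.0,[-0.5,-2,0],0]
    - [0.0,[-1,-4,0],0]
    - [0.0,[-1,-4,0],0]

```text
time_s: 28.3
ee_pos: [576.6, -279.5, 170.9]
ee_rot: [27.1, 90.0, -166.6]
force: [-1.0, 0.9, -0.2]
gripper_width: 0.5
```

```bash
python3 - <<'E'
from h import *
s=grab('scene');f=grab('wrist','w17')
print(jaw(),env.state()['force'],env.state()['gripper_width'])
cv2.imwrite('pics/s17c.png',cv2.resize(s['img'][210:330,130:270,::-1],None,fx=5,fy=5,interpolation=cv2.INTER_CUBIC)[:600])
E
```

```text
(array([ 576.7, -279.5,  170.9]), np.float64(-103.65), array([-0., -0., -1.])) [-1.64940247  0.805454    0.58931179] -0.1404665456983975
```

View pics/w17.png

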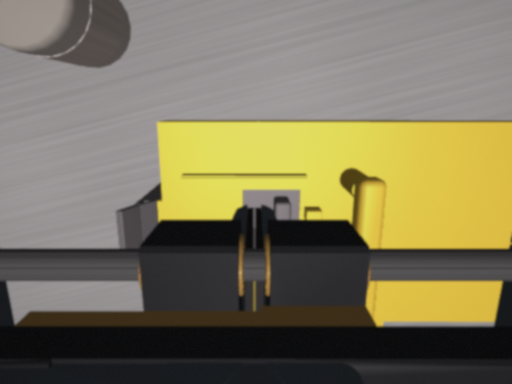

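Request:
arm_command:
  deltas:
    - [0.0,[-0.5,-2,0],0]
    - [0.0,[-1,-4,0],0]
    - [0.0,[-1,-4,0],0]

```text
time_s: 28.7
ee_pos: [576.4, -280.7, 170.9]
ee_rot: [-84.9, 89.7, 81.4]
force: [2.1, 8.1, 1.5]
gripper_width: 0.5
```

Request:
arm_command:
  deltas:
    - [0.0,[-0.5,-2,0],0]
    - [0.0,[-0.5,-2,0],0]
    - [0.0,[-0.5,-2,0],0]

```text
time_s: 29.0
ee_pos: [576.4, -280.9, 170.9]
ee_rot: [-85.4, 89.5, 80.9]
force: [2.6, 12.6, 1.7]
gripper_width: 0.2
```

The finger has met a hard stop (12.9 N). I'll back off and inspect.

Request:
arm_command:
  deltas:
    - [0.0,[1,6,0],0]
    - [0.0,[3,14,0],0]
    - [0.0,[3,14,40],0]
    - [0.0,[3,14,90],0]
    - [0.0,[-27,14,120],0]
    - [0.0,[-27,14,120],0]
    - [0.0,[-27,14,120],0]

```text
time_s: 29.7
ee_pos: [548.3, -271.7, 291.8]
ee_rot: [152.5, 89.8, -41.2]
force: [0.1, -0.2, -1.0]
gripper_width: 0.2
```

```bash
python3 - <<'E'
from h import *
import pickle
f=grab('wrist','w18');s=grab('scene');pickle.dump((f,s),open('f18.pkl','wb'))
print(jaw(),env.state()['force'])
cv2.imwrite('pics/w18c.png',cv2.resize(f['img'][40:280,130:400,::-1],None,fx=2.5,fy=2.5,interpolation=cv2.INTER_CUBIC))
cv2.imwrite('pics/s18c.png',cv2.resize(s['img'][220:330,140:260,::-1],None,fx=5,fy=5,interpolation=cv2.INTER_CUBIC))
E
```

```text
(array([ 548.2, -271.2,  289.4]), np.float64(-103.65), array([-0.002,  0.001, -1.   ])) [-0.61118442  0.70168177 -0.27393227]
```

View pics/w18c.png

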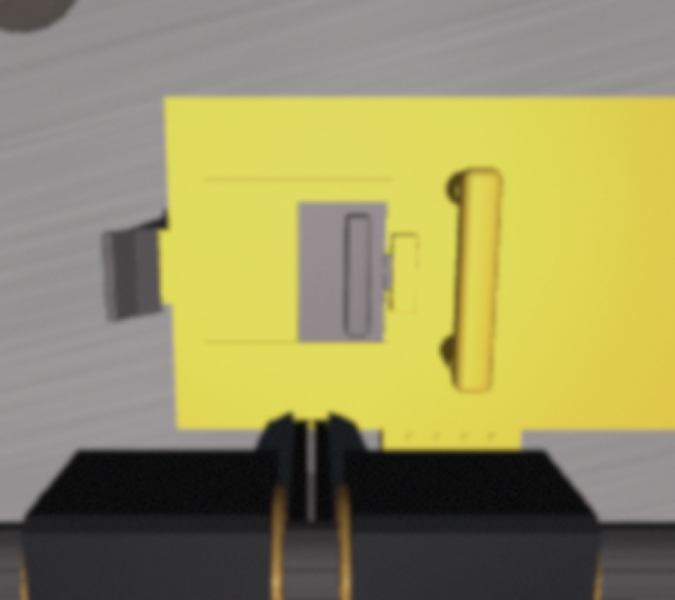

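View pics/s18c.png

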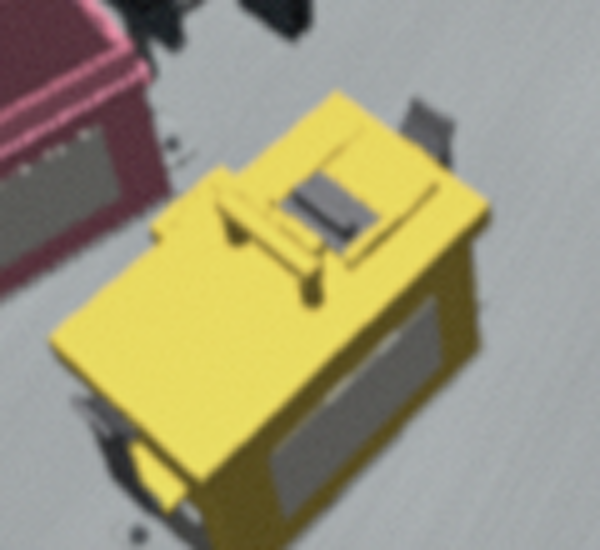

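```bash
python3 - <<'E'
from h import *
import pickle
f,s=pickle.load(open('f18.pkl','rb'))
a=np.radians(76.4);d=np.array([np.cos(a),np.sin(a)])
def lx(u,v,z): return (atz(f,(130+u/2.5,40+v/2.5),z)[:2]-[565,-328.3])@d
z=154.5
print('stud',lx(345,270,z+17.5),lx(370,270,z+17.5),'bar',lx(459,270,z+36),lx(497,270,z+36),'plate end',lx(165,100,z),'keeper',lx(391,270,z+9),lx(417,270,z+9),'plate edge slide',lx(385,220,z+3))
print(env.state()['time_s'])
E
```

```text
stud 38.223343516074756 30.04237341874366 bar 4.156995493150215 -7.465042929481299 plate end 97.58211292755023 keeper 22.351985845770283 13.584223329999276 plate edge slide 24.147887063355604
29.8
```

```bash
python3 - <<'E'
from h import *
grab('top','t19'); s=grab('scene','s19')
print(env.job_done(),env.state()['time_s'])
E
```

```text
the job is handed in; nothing more can be done
the job is handed in; nothing more can be done
```

View pics/s19.png

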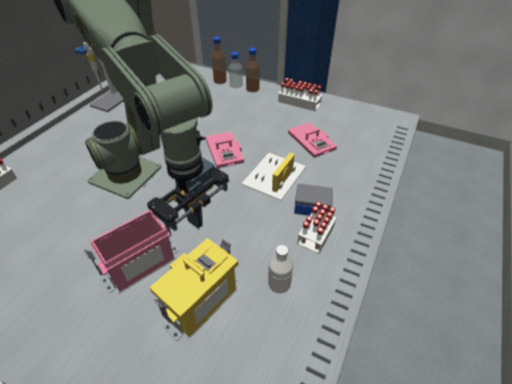

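The lid is on the sharps bin with both clips holding and the slide shut, and the job is handed in at about 30 s of the 72 s allowed. I took the lid out by its lug. The arm can't tilt, so I tipped the lid flat on the bench and set it on the bin by its handle. I then pressed both ends home and tugged, and pushed the slide until it stopped.

**Last checks:**
- **Pressing:** Each end met a hard stop at the right height, at about 19–26 N.
- **Tug:** This peaked at about 28 N, above the intended 12–18 N, because the force kept building while I held the pull. The lid rose only about 1.1–1.3 mm and neither end lifted. I eased off to about 15 N and then 11 N, and both clips still held.
- **Slide:** It met its end stop at about 13 N. The picture put the stud at 34 mm from the lid's centre. The handle, keeper and plate edge all read about 2 mm low in the same picture, so I take it as 36 mm, which is fully shut.
- **Surroundings:** In the last picture the other things appear where they stood, and the gripper is clear of everything. I judged this by eye and did not measure it.

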